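# Put the filter cover back on the mosaic bench's dust box

### The arm

A 6-joint arm with a two-finger parallel gripper is mounted at the origin on the work surface. World frame = base frame: x ahead of the robot, y to its left, z up, the work surface at z = 0. Lengths are in mm, angles in rad, forces in N, time in s.
With the tool pointing down it reaches from about 425 to 925 mm from the base axis. Payload 12.5 kg.
Tool frame: the origin (TCP) lies at the very end of the fingers, on their centre line; the grasp point (between the pads) lies 19 mm behind it; z points along the fingers, y is the direction in which the jaws open and shut (so a half turn about z gives the same grasp; the last joint's range is limited). The gripper opens to 85 mm and grips with 20 to 120 N. Pads are 22 mm wide; open, the fingers measure 114 mm over their backs; the gripper's body (76 mm by 85 mm) begins 54 mm behind the grasp point. The pads swing forward as they close: fully open they stand 13 mm farther back than shut.
Start: joints at [1.181, 0.491, 1.559, -0, 1.092, -0.106], TCP at [174.986, 600.023, 208.427] pointing down, gripper open.
Joint ranges: [-3.1, 3.1], [-0.84, 2.19], [0.05, 2.79], [-1.13, 4.28], [0.06, 2.93], [-2.69, 2.69]. Speed limits (rad/s): [2.22, 2.22, 2.79, 3.14, 3.14, 3.14].

### API

Orientations are given as a rotation vector (axis times angle).
In Python, from station import env gives the robot as it stands.
- The arm moves only by the tool send_rows, never from a script. Its argument "commands" is one flat list of numbers, 5 for each row, row after row: the gripper's target within -1 to 1 (fully open at 1, half-way at 0, shut at -1), then the shift along the tool's x, y, z in mm, then the turn about the tool's z in degrees. A call has 1 to 8 rows; each row is the pose to reach, as a shift and turn from the pose commanded when the call began, along the tool's axes at that moment; what a row does not reach only later rows make up. A row lasts 1/10 s, in which the tool goes at most 50 mm and 8.59 degrees, less where a joint would pass 70% of its speed; a pose out of reach is approached as far as the arm can. A call with a gripper value outside its range is refused whole. The fingers move at their own pace and stop on an object; the grip force is fixed at half the most. Time passes only in rows, so rows that repeat a pose let the fingers close. It gives the time, the measured TCP pose, the force and the opening at its end, in the units of the state.
- env.get_state(): the state, without advancing time (a new reading comes with each control period).
- env.grab_frame(name): name is "side" or "top" or "wrist"; returns a dict with "color" (384x512x3 uint8, blue, green, red), "camera_matrix" (3x3 intrinsics, pixels), "rvec" (rotation vector, rad) and "tvec" (3), from world to camera coordinates, as OpenCV has them; the wrist camera has in their place "tool_from_camera" (4x4, takes a point from camera to tool coordinates, whose origin is the TCP and whose axes are the flange's). Camera axes: x right, y down, z forward; pixel columns grow to the right and rows downward; lengths in mm; the calibration is good to about 2 mm. A picture is of the moment at which its call begins: read the wrist's pose just before it. There is no depth.
- env.job_done(): hands the job in, once; it reports no verdict.
The state is a dict: "clock": time; "joint_pos": joint angles; "joint_velocities": joint speeds; "tau": joint torques, N m; "eef_pos": TCP position; "eef_rot": TCP orientation; "force": force on the tool from outside, world axes, zero at the start; "ft_torque": the same for the moment, N m; "width": finger opening in mm.
Only numpy, scipy, OpenCV 4.12 (cv2) and the standard library are available. Lean on these libraries where they do the work, as an engineer would, in place of code of your own. Each camera call takes 0.05 s, during which the arm holds its last target.

### The job

Put the loose filter cover back on the dust box: hook the tongue on its front edge into the slot under the lip at the near end of the hatch, pivot the cover down and press its back edge until it snaps under the roller catch and lies flat and fully home, then let go. Feel your way and be gentle, as a push of about 10 N is plenty and the plastic breaks if it is forced, and leave the other things on the table where they are.

Things in the scene. Friction and masses are not known exactly. Their poses are not given: they have to be found in the camera images.
- cover: Loose filter cover, grey plastic, 0.11-0.22 kg, flat on the table, right way up. Plate 110 (x) x 80 (y) x 6 mm. Origin: centre of the plate's underside; x points from front (tongue) to back edge, z up. The tongue, 60 wide, 4 thick, flush with the underside, sticks out 18 mm in front to x = -73. The plate behind the fin (x = 15 to 55 mm) is bare, for pressing down.
- fin (a point): Centre of the upright grip fin on the cover's top, 7.5 mm ahead of the cover's origin and 20 mm above its underside; the fin is 12 mm thick along y, 45 mm long along x (cover x = -30 to +15 mm), and its top is 34 mm above the underside. Grasp it across y. Axes as the cover's.
- tongue (a point): Middle of the tongue's front edge, on the cover's underside, 73 mm ahead of its origin; axes as the cover's.
- rear (a point): Middle of the cover's back edge, on its underside, 55 mm behind its origin; axes as the cover's.
- dustbox: Grey steel dust box fixed to the table, 210 (x) x 135 (y) mm, top 60 mm high; origin on the table under its centre; x towards its back (hose stub to x = 119 mm), z up. On top a dark hatch frame around the filter well: slot under a lip at the front (-x, the robot's side), spring roller catch at the back (+x).
- hatch (a point): Nominal hatch centre, 75 mm above the table, level with the side ledges where the cover's underside rests; axes as the dust box's. The frame (slot, ledges, catch together) sits on a gasket in slotted holes: up to 8 mm fore or aft (x) and 6 mm high or low of nominal, not measured, to be felt; it does not move under hand force. Side rims 88 mm apart, tops 6 mm above the ledges.
- slot (a point): Nominal middle of the slot's back wall at ledge height, 73.5 mm ahead of the hatch (shifted with the frame). Slot floor 5 mm below the ledges, 70 wide, from the wall to 44 mm behind it. Lip underside 6 mm above the ledges, top 12 mm; it overhangs the first 12.5 mm from the wall. The tongue goes in tilted, back edge raised up to 25 degrees; level, the cover is too long to go in.
- catch (a point): Nominal axis of the catch's free-turning roller: 12 mm across, 36 long (y), 58 mm behind and 10.5 above the hatch (shifts too), cheeks 18 mm high, 3 mm behind the seated cover. Springs back along +x: 3 N, then 1 N/mm. Tongue against the wall, the back edge meets it at 8 degrees of tilt and snaps under it at 5-9 N pressed near the back edge; then it holds the cover down. Tongue 3 mm short: jams on the cheeks.
- nippers: Bystander: tile nippers with black grips, about 150 mm long and 60 mm wide, lying flat; origin on the table under the pivot.
- pencil: Bystander: flat wooden carpenter's pencil, 165 x 12 x 8 mm, lying along its own y; origin under its centre.
- disc: Bystander: round white ceramic tile, 34 mm across, 8 mm thick; origin under its centre.
- tile: Bystander: white ceramic tile chip, 32 x 28 x 8 mm; origin under its centre.
- slab: Bystander: marble tile, 60 x 45 x 10 mm; origin under its centre.
- jar: Bystander: closed jar, 60 mm across, 65 mm tall; origin under its centre.
- tub: Bystander: open white tub of tile chips, 130 x 90 x 45 mm; origin under its centre.
Mind the look-alikes: they are no part of the job. What is shaped like the cover but red is not meant.

How it is judged:
By the outcome, as a careful person would: the job done as asked, in the order asked, and still so for the second after the job is handed in, with the robot touching nothing.
It also fails if it takes over 51 s, if anything falls off the work surface, if the arm or the gripper's body presses on something with over 40 N, if the wrist force passes 120 N, or if a joint passes its speed limit or range.

## Working session

There is one attempt and no reset: what is moved stays moved. The work goes in short steps, Python scripts to look and compute and a tool call to move; the robot and the scene stay as the last step left them, time stands still between calls to the robot, and variables do not carry over. Pictures are saved under pics/ and viewed, and the job is handed in when it is done.

Besides the shell and the picture viewer there is one more tool, called after "Call:" by a JSON object that holds its "op" and its "data". send_rows: Moves the arm, as the interface text tells. Its arguments: {"type":"object","properties":{"commands":{"type":"array"}},"required":["commands"]}

```bash
ls; mkdir -p pics; python3 - <<'E'
from station import env
import cv2,pickle
s=env.get_state(); print(s)
d={}
for n in("side","top","wrist"):
    f=env.grab_frame(n); d[n]=f; cv2.imwrite(f"pics/{n}0.png",f["color"]); print(n,{k:v for k,v in f.items() if k!="color"})
d['state']=s
pickle.dump(d,open("f0.pkl","wb"))
E
```

```text
pics
{'clock': 0.0, 'joint_pos': array([ 1.18139478e+00,  4.91581788e-01,  1.55946546e+00, -2.00706893e-05,
        1.09169615e+00, -1.05603792e-01]), 'joint_velocities': array([ 1.23697192e-03, -5.31753877e-04, -1.57724723e-04,  2.74618541e-04,
       -6.44137865e-05,  4.66893263e-04]), 'tau': array([ 1.54652073e-03, -6.18461323e+01, -2.61576337e+01, -2.78922818e-05,
        4.28934596e-03, -8.52273661e-05]), 'eef_pos': array([174.88884641, 599.76342267, 207.80843063]), 'eef_rot': array([-4.44242068e-01, -3.10975682e+00,  1.75921160e-03]), 'force': array([ 0.19239657,  0.86282463, -0.30749836]), 'ft_torque': array([-0.03301521,  0.0137244 ,  0.00998478]), 'width': 85.4667165403835}
side {'camera_matrix': array([[453.74177859,   0.        , 258.19125034],
       [  0.        , 453.74177859, 190.7552174 ],
       [  0.        ,   0.        ,   1.        ]]), 'rvec': array([ 2.29179018, -0.62212349,  0.23532401]), 'tvec': array([-487.97335502,  260.51274456, 1330.78136502])}
top {'camera_matrix': array([[405.46228469,   0.        , 248.57521522],
       [  0.        , 405.46228469, 192.43249488],
       [  0.        ,   0.        ,   1.        ]]), 'rvec': array([ 2.16904984, -2.1033707 ,  0.20408862]), 'tvec': array([ -43.50283824,  572.98590018, 1036.12992777])}
wrist {'camera_matrix': array([[290.74372922,   0.        , 257.22126953],
       [  0.        , 290.74372922, 188.46961504],
       [  0.        ,   0.        ,   1.        ]]), 'tool_from_camera': array([[ 3.23237666e-04, -9.65749184e-01, -2.59477185e-01,
         6.49027345e+01],
       [ 9.99999814e-01,  4.46528484e-04, -4.16209667e-04,
         7.84986879e-01],
       [ 5.17818100e-04, -2.59477002e-01,  9.65749148e-01,
        -1.67150786e+02],
       [ 0.00000000e+00,  0.00000000e+00,  0.00000000e+00,
         1.00000000e+00]])}
```

View pics/side0.png

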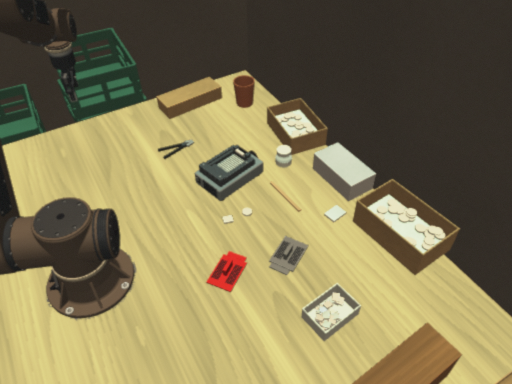

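View pics/top0.png

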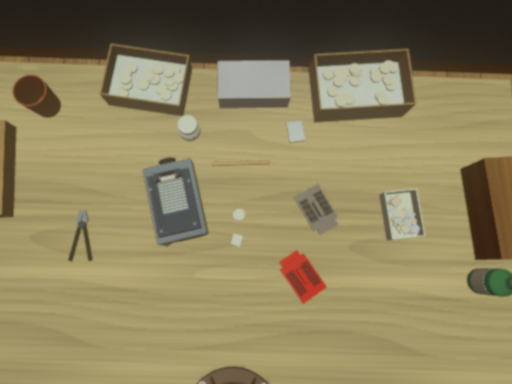

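View pics/wrist0.png

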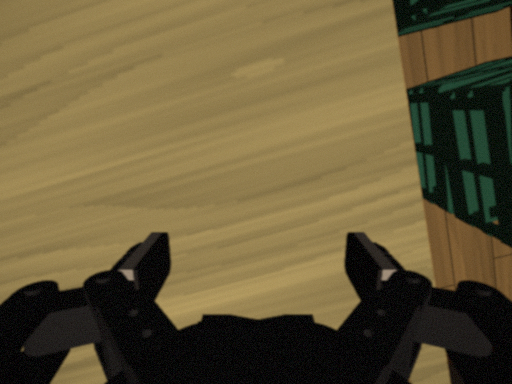

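The overhead view has the grey cover near (317,209), the red look-alike near (302,277) and the dust box near (175,202). I'll zoom in before measuring.

```bash
cat > h.py <<'E'
import numpy as np,cv2
from scipy.spatial.transform import Rotation as R
def cam(f,st=None):
    K=f["camera_matrix"]
    if "rvec" in f:
        Rm=cv2.Rodrigues(np.array(f["rvec"]))[0]; t=np.array(f["tvec"]).ravel()
        return K,Rm.T,-Rm.T@t   # R cam->world, centre
    T=f["tool_from_camera"]; Rt=R.from_rotvec(st["eef_rot"]).as_matrix()
    return K,Rt@T[:3,:3],Rt@T[:3,3]+np.array(st["eef_pos"])
def ray(c,uv):
    K,Rw,C=c; d=Rw@np.linalg.solve(K,np.array([uv[0],uv[1],1.])); return C,d/np.linalg.norm(d)
def onplane(c,uv,z):
    C,d=ray(c,uv); return C+d*(z-C[2])/d[2]
def tri(rs):
    A=np.zeros((3,3));b=np.zeros(3)
    for C,d in rs:
        P=np.eye(3)-np.outer(d,d);A+=P;b+=P@C
    X=np.linalg.solve(A,b); return X,[float(np.linalg.norm((np.eye(3)-np.outer(d,d))@(X-C))) for C,d in rs]
def proj(c,X):
    K,Rw,C=c;p=K@(Rw.T@(np.array(X)-C));return p[:2]/p[2]
E
python3 - <<'E'
import pickle,cv2,numpy as np
from h import *
d=pickle.load(open("f0.pkl","rb"))
t=d['top']['color'];s=d['side']['color']
cv2.imwrite("pics/zt1.png",np.hstack([cv2.resize(t[140:260,130:220],None,fx=4,fy=4,interpolation=2),cv2.resize(t[170:260,275:360],None,fx=5,fy=5,interpolation=2)[:480]]) if 0 else cv2.resize(t[140:260,130:220],None,fx=5,fy=5,interpolation=2))
cv2.imwrite("pics/zt2.png",cv2.resize(t[170:310,270:360],None,fx=4,fy=4,interpolation=2))
cv2.imwrite("pics/zs.png",cv2.resize(s[130:300,180:330],None,fx=3.5,fy=3.5,interpolation=2))
c=cam(d['top'])
for n,uv,z in(("cover",(317,209),5),("box",(175,202),70),("red",(302,277),5)):print(n,onplane(c,uv,z))
E
```

```text
cover [ 541.51208267 -218.18918496    5.        ]
box [539.03989957 165.79467702  70.        ]
red [ 354.9052462  -177.49750313    5.        ]
```

View pics/zt1.png

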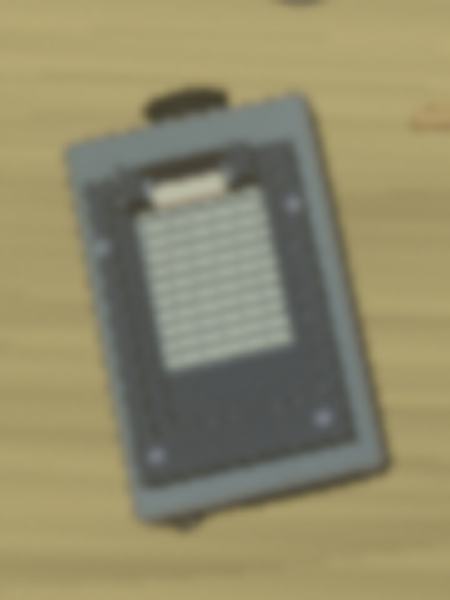

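View pics/zt2.png

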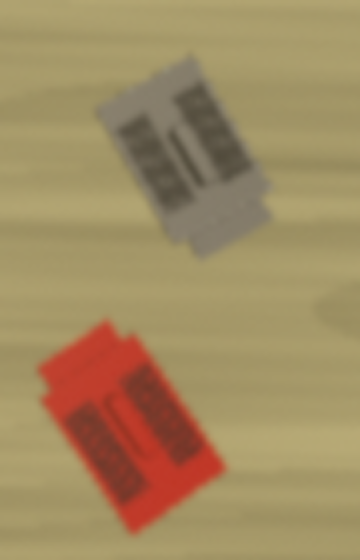

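View pics/zs.png

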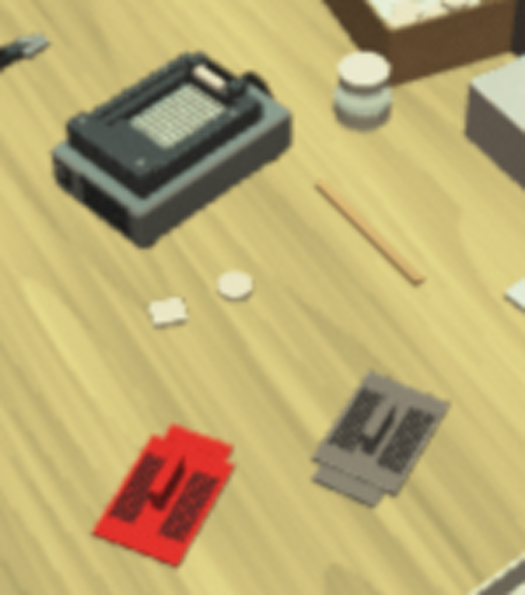

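Grey cover: tongue at its lower-right, so its +x points up-left at about 29° yaw. Dust box yaw is about 12°. Now working out the first move.

```bash
cat >> h.py <<'E'
def rel(st,xyz,yaw=None):
    """tool shift and turn (deg) to go from st to world xyz with tool x yaw (deg)"""
    M=R.from_rotvec(st["eef_rot"]).as_matrix()
    sh=M.T@(np.array(xyz)-st["eef_pos"])
    y0=np.degrees(np.arctan2(M[1,0],M[0,0]))
    tr=None
    if yaw is not None: tr=-( (yaw-y0+180)%360-180 )
    return np.round(sh,1),y0,tr
E
python3 - <<'E'
from station import env
from h import *
import pickle
d=pickle.load(open("f0.pkl","rb"));s=d['state']
c=cam(d['top']); t=d['top']['color']
print(rel(s,[530,-220,200],30),rel(s,[530,-220,200],210))
# dust box & cover coarse corners: from zoom (/5 +130,+140) ; cover (/4+270,+170)
for n,p,z in (("cov bl",(97,110),6),("cov br",(193,57),6),("ton r",(270,215),4),("ton l",(203,258),4)):
    print(n,onplane(c,(270+p[0]/4,170+p[1]/4),z))
for n,p,z in (("bl",(68,152),60),("br",(303,95),60),("fr",(388,468),60),("fl",(142,515),60)):
    print(n,onplane(c,(130+p[0]/5,140+p[1]/5),z))
E
```

```text
(array([-570.4, -687.5,    8.5]), np.float64(163.74011354832427), np.float64(133.74011354832427)) (array([-570.4, -687.5,    8.5]), np.float64(163.74011354832427), np.float64(-46.259886451675726))
cov bl [ 571.74822865 -154.32687941    6.        ]
cov br [ 611.67037233 -221.55026364    6.        ]
ton r [ 502.22830355 -275.30954766    4.        ]
ton l [ 471.09357963 -228.71305059    4.        ]
bl [623.06925986 256.22385506  60.        ]
br [658.6419483  132.78404941  60.        ]
fr [460.06263858  77.79660483  60.        ]
fl [431.92159407 203.80755836  60.        ]
```

```bash
python3 - <<'E'
from h import *
import pickle
s=pickle.load(open("f0.pkl","rb"))['state']
print(rel(s,[570,165,185],13))
E
```

```text
(array([-501. , -306.7,   23.1]), np.float64(163.74011354832427), np.float64(150.74011354832427))
```

Call:
{"op": "send_rows", "data": {"commands": [1, -30, -18, 1, 8, 1, -60, -37, 3, 16, 1, -95, -58, 4, 25, 1, -130, -80, 6, 34, 1, -165, -100, 8, 42, 1, -200, -122, 9, 51, 1, -235, -144, 11, 60, 1, -270, -165, 12, 68]}}

```text
clock: 0.95
eef_pos: [388.8, 364.5, 196.2]
eef_rot: [-2.106, -2.331, 0.0]
force: [1.0, 0.5, 0.6]
width: 85.2
```

```bash
python3 - <<'E'
from h import *
from station import env
s=env.get_state();print(s['clock'],s['eef_pos'],s['joint_pos'],rel(s,[570,165,185],13))
E
```

```text
0.95 [388.76743966 364.54087673 196.22594662] [6.29251545e-01 3.74681938e-01 1.79873499e+00 6.37044301e-05
 9.68450738e-01 5.27618900e-01] (array([-216.9,  160.1,   11.2]), np.float64(95.8210538728938), np.float64(82.8210538728938))
```

Call:
{"op": "send_rows", "data": {"commands": [1, -30, 20, 1, 8.5, 1, -60, 44, 3, 17, 1, -90, 66, 5, 25.5, 1, -120, 88, 6, 34, 1, -150, 110, 8, 42.5, 1, -175, 129, 9, 51, 1, -200, 147, 10, 59.5, 1, -217, 160, 11, 68]}}

```text
clock: 1.75
eef_pos: [571.4, 165.9, 185.1]
eef_rot: [3.05, 0.754, -0.0]
force: [0.7, -0.3, 0.5]
width: 85.6
```

Call:
{"op": "send_rows", "data": {"commands": [1, 0, 0, 0, 8, 1, 0, 0, 0, 15, 1, 0, 0, 0, 15]}}

```text
clock: 2.05
eef_pos: [570.4, 167.2, 185.1]
eef_rot: [-3.121, -0.357, 0.001]
force: [-0.1, 0.3, 0.1]
width: 85.6
```

```bash
cat > snap.py <<'E'
import sys,pickle,cv2
from station import env
from h import *
tag=sys.argv[1]; names=sys.argv[2].split(',') if len(sys.argv)>2 else ['wrist']
d={'state':env.get_state()}
for n in names:
    d[n]=env.grab_frame(n); cv2.imwrite(f"pics/{n}_{tag}.png",cv2.resize(d[n]['color'],None,fx=1.5,fy=1.5,interpolation=2))
pickle.dump(d,open(f"f_{tag}.pkl","wb"))
s=d['state']; print(s['clock'],s['eef_pos'],rel(s,s['eef_pos'])[1],s['force'],s['width'])
E
python3 snap.py box1
```

```text
2.05 [570.35134769 167.24206277 185.09487555] 13.049413432196737 [-0.09478174  0.25230994  0.13654532] 85.58387202409143
```

View pics/wrist_box1.png

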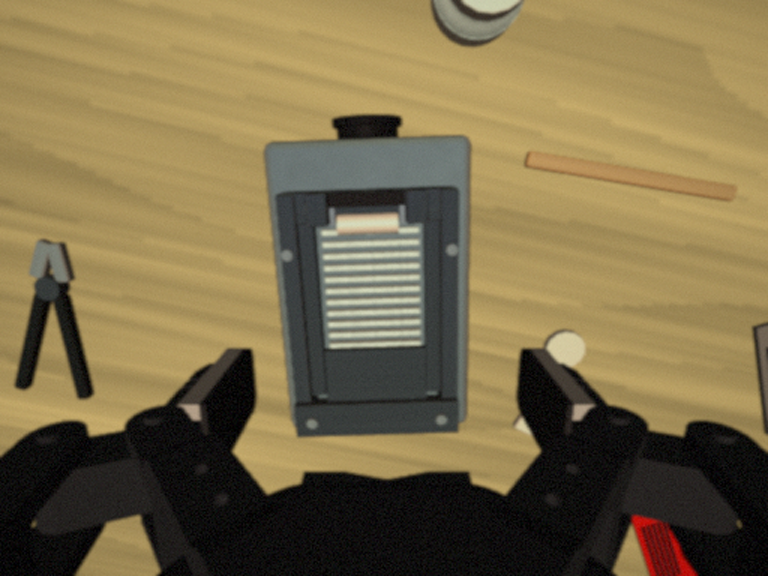

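Wrist view: box with roller at (367,222), lip at row ~400 and screws at (287,256), (452,250), (312,424) and (441,420). I'll take two more places for height.

Call:
{"op": "send_rows", "data": {"commands": [1, -30, 45, 0, 0, 1, -60, 90, 0, 0, 1, -60, 90, 0, 0, 1, -60, 90, 0, 0]}}

```text
clock: 2.5
eef_pos: [532.3, 65.2, 185.7]
eef_rot: [-3.121, -0.362, -0.001]
force: [0.8, 0.6, 0.8]
width: 85.6
```

```bash
python3 snap.py box2
```

```text
2.5 [532.29036745  65.21795802 185.73121061] 13.220189932943502 [0.78404264 0.64246428 0.83026416] 85.60138698543251
```

Call:
{"op": "send_rows", "data": {"commands": [1, 0, -45, 0, 0, 1, 0, -90, 0, 0, 1, 0, -135, 0, 0, 1, 0, -180, 0, 0, 1, 0, -180, 0, 0, 1, 0, -180, 0, 0]}}

```text
clock: 3.15
eef_pos: [491.0, 243.5, 185.2]
eef_rot: [-3.12, -0.368, -0.0]
force: [-0.6, 0.4, 0.2]
width: 85.3
```

```bash
python3 snap.py box3
```

```text
3.15 [491.03875108 243.49495077 185.20857342] 13.452926427495889 [-0.59383664  0.4474548   0.22725152] 85.26702634174868
```

View pics/wrist_box2.png

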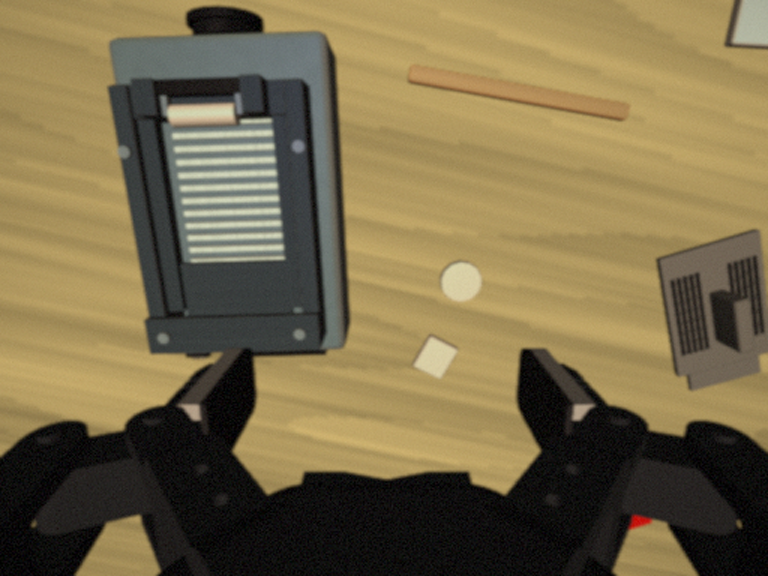

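View pics/wrist_box3.png

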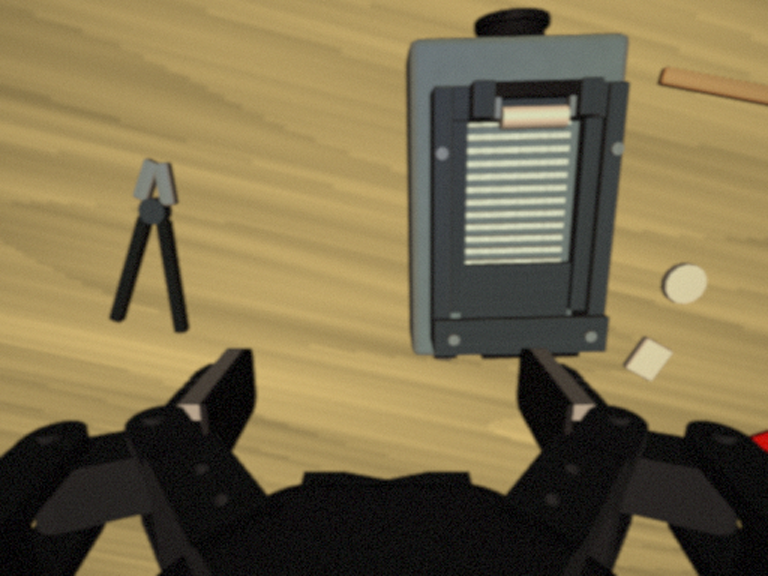

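```bash
python3 - <<'E'
import pickle,cv2,numpy as np
for t,(x0,y0) in {'box2':(65,45),'box3':(265,45),'box1':(170,120)}.items():
    im=pickle.load(open(f"f_{t}.pkl","rb"))['wrist']['color'][y0:y0+195,x0:x0+170]
    im=cv2.convertScaleAbs(im,alpha=1.6,beta=10)
    cv2.imwrite(f"pics/c_{t}.png",cv2.resize(im,None,fx=3,fy=3,interpolation=2))
E
```

```text
(no output)
```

View pics/c_box2.png

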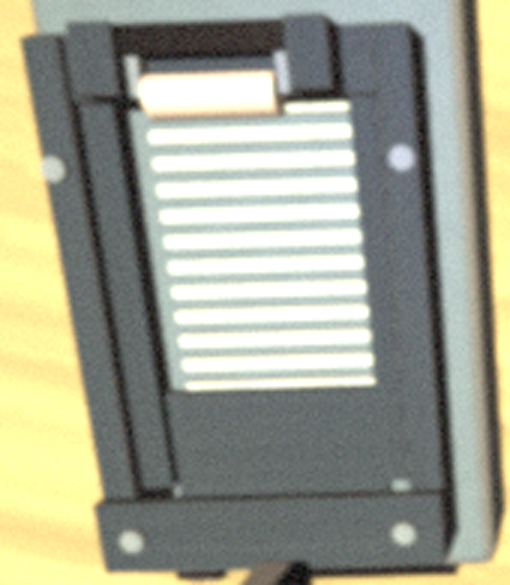

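View pics/c_box3.png

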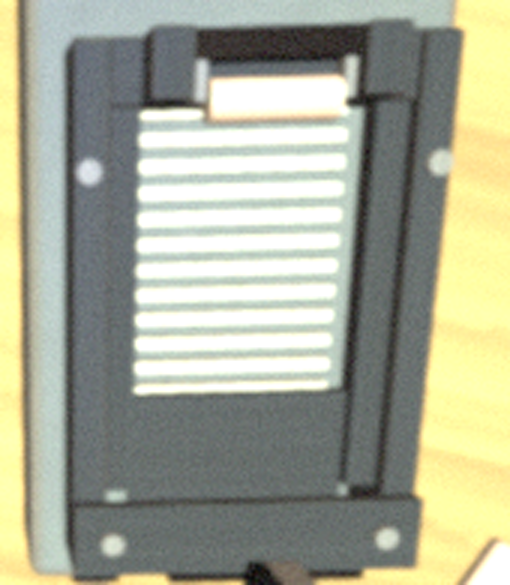

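View pics/c_box1.png

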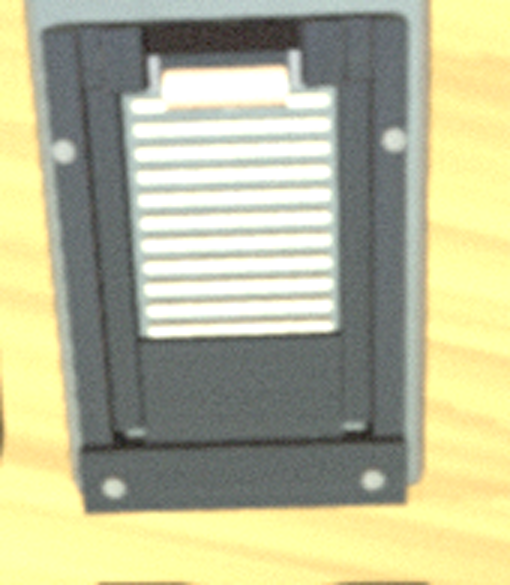

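```bash
cat > meas.py <<'E'
import pickle
from h import *
off={'box2':(65,45),'box3':(265,45),'box1':(170,120)}
P={'rimL':[(53,169),(90,172),(64,151)],'rimR':[(401,157),(441,163),(394,140)],'lipL':[(131,542),(113,545),(115,488)],'lipR':[(404,533),(387,538),(373,480)],
'lrL':[(98,503),(73,502),(83,448)],'lrR':[(443,490),(418,496),(404,438)],'rolL':[(143,95),(212,100),(162,87)],'rolR':[(274,92),(345,96),(288,83)]}
c={t:cam(d['wrist'],d['state']) for t in off for d in [pickle.load(open(f"f_{t}.pkl","rb"))]}
X={}
for n,ps in P.items():
    rs=[]
    for t,p in zip(off,ps):
        rs.append(ray(c[t],((p[0]+.5)/3-.5+off[t][0],(p[1]+.5)/3-.5+off[t][1])))
    X[n],e=tri(rs); print(n,X[n].round(1),np.round(e,1))
def yaw(a,b): v=X[b]-X[a]; return np.degrees(np.arctan2(-v[0],v[1]))
for a,b in(('rimL','rimR'),('lipL','lipR'),('lrL','lrR'),('rolL','rolR')): print(a,b,np.linalg.norm((X[a]-X[b])[:2]).round(1), (np.degrees(np.arctan2((X[a]-X[b])[1],(X[a]-X[b])[0]))-90).round(2), ((X[a]+X[b])/2).round(1))
v=(X['rimL']+X['rimR']-X['lipL']-X['lipR'])/2; print(v,np.degrees(np.arctan2(v[1],v[0])))
E
python3 meas.py
```

```text
rimL [569.9 229.5  90.8] [0.1 0.1 0.1]
rimR [595.9 132.4  91.2] [0.2 0.3 0.1]
lipL [462.9 193.1  96.9] [0.2 0.2 0.3]
lipR [485.2 110.3  96.8] [0.2 0.1 0.1]
lrL [471.1 207.3  90.4] [0.6 0.8 0.9]
lrR [499.1 101.9  89.9] [0.5 0.2 0.5]
rolL [596.1 203.2  97.4] [0.2 0.8 0.9]
rolR [605.4 168.   97.8] [0.5 0.6 0.9]
rimL rimR 100.5 15.01 [582.9 180.9  91. ]
lipL lipR 85.8 15.09 [474.  151.7  96.9]
lrL lrR 109.0 14.9 [485.1 154.6  90.1]
rolL rolR 36.4 14.79 [600.7 185.6  97.6]
[108.86277495  29.21984277  -5.85467893] 15.024623673102509
```

```bash
python3 - <<'E'
import pickle
from h import *
c={t:cam(d['wrist'],d['state']) for t in ('box1','box2','box3') for d in [pickle.load(open(f"f_{t}.pkl","rb"))]}
def centroid(t,box):
    im=pickle.load(open(f"f_{t}.pkl","rb"))['wrist']['color']
    x0,y0,x1,y1=box; g=im[y0:y1,x0:x1].astype(int); m=(g[...,0]>g[...,2]*0.72).astype(np.uint8)&(g[...,1]>140)
    n,l,s,ce=cv2.connectedComponentsWithStats(m.astype(np.uint8)); k=1+np.argmax(s[1:,4]); print(t,s[k]); return ce[k]+[x0,y0]
rs=[ray(c[t],centroid(t,b)) for t,b in {'box2':(288,168,330,208),'box3':(435,170,480,210)}.items()]
print(tri(rs))
rs=[ray(c[t],p) for t,p in {'box2':(435/1.5,357/1.5),'box3':(649/1.5,360/1.5)}.items()]
print(tri(rs))
# box top front-right/back corners
rs=[ray(c[t],np.array(p)/1.5) for t,p in {'box2':(112,42),'box3':(411,44),'box1':(267,145)}.items()];print('BL',tri(rs))
rs=[ray(c[t],np.array(p)/1.5) for t,p in {'box2':(324,34),'box3':(627,37),'box1':(469,139)}.items()];print('BR',tri(rs))
E
```

```text
box2 [  6   7  26  25 520]
box3 [  9   6  26  26 523]
(array([522.82387673,   1.14783087,   9.73560795]), [0.2716202460328584, 0.27162024603307217])
(array([452.65877561,   3.53634209,   9.74995261]), [0.5082438547215632, 0.5082438547215918])
BL (array([629.76869216, 260.88473873,  55.62135631]), [0.3573213749645153, 0.3727426017238169, 0.48098330942418804])
BR (array([663.00338918, 134.55725122,  59.0269744 ]), [0.29596785228450756, 0.2529546110030705, 0.2045774265661857])
```

```bash
python3 - <<'E'
from h import *
from station import env
s=env.get_state();print(rel(s,[505,-240,150],31))
E
```

```text
(array([-98. , 472.5,  35.2]), np.float64(13.33747953299943), np.float64(-17.662520467000576))
```

Call:
{"op": "send_rows", "data": {"commands": [1, -10, 50, 0, -2, 1, -20, 99, 0, -5, 1, -30, 148, 5, -8, 1, -40, 197, 10, -11, 1, -50, 246, 15, -14, 1, -60, 295, 20, -18, 1, -70, 344, 25, -18, 1, -80, 393, 30, -18]}}

```text
clock: 4.0
eef_pos: [502.6, -160.1, 155.6]
eef_rot: [3.026, 0.843, 0.001]
force: [1.1, 0.8, 1.0]
width: 85.0
```

```bash
python3 - <<'E'
from h import *
from station import env
s=env.get_state();print(rel(s,[505,-240,150],31))
E
```

```text
(array([-39.3,  69.7,   5.6]), np.float64(31.11989335939453), np.float64(0.11989335939452417))
```

Call:
{"op": "send_rows", "data": {"commands": [1, -38, 25, 5, 0, 1, -38, 25, 5, 0, 1, -38, 25, 5, 0]}}

```text
clock: 4.3
eef_pos: [482.8, -199.5, 150.5]
eef_rot: [-3.027, -0.839, 0.0]
force: [1.1, 0.3, 0.7]
width: 85.6
```

```bash
python3 snap.py cov1
```

```text
4.3 [ 482.84395481 -199.51648822  150.47089362] 30.98565348520196 [1.06901681 0.2848771  0.68656205] 85.64126735770111
```

Call:
{"op": "send_rows", "data": {"commands": [1, 0, 45, 0, 0, 1, 0, 90, 0, 0, 1, 0, 90, 0, 0, 1, 0, 90, 0, 0]}}

```text
clock: 4.75
eef_pos: [530.5, -274.3, 150.3]
eef_rot: [-3.025, -0.845, 0.0]
force: [-0.3, 0.4, -0.6]
width: 85.5
```

```bash
python3 snap.py cov2
```

```text
4.75 [ 530.48209679 -274.27346435  150.28417951] 31.21974196779117 [-0.26995104  0.406382   -0.58685467] 85.54143494760432
```

View pics/wrist_cov1.png

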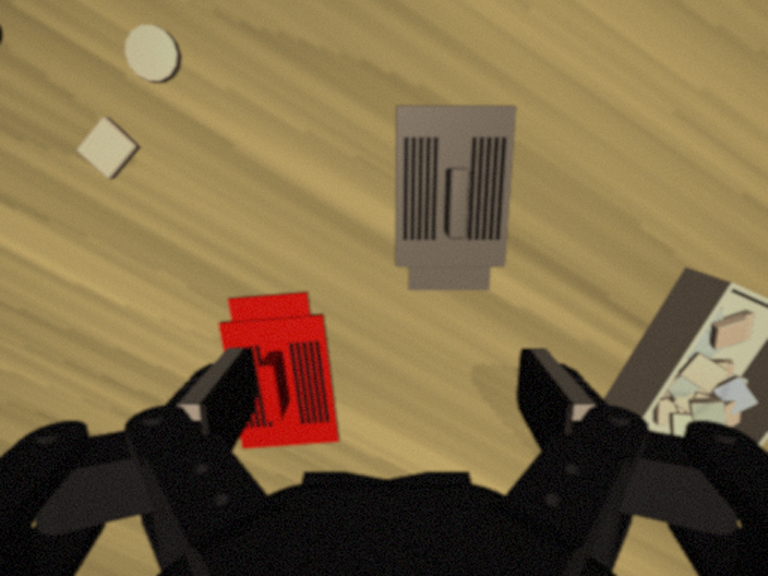

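View pics/wrist_cov2.png

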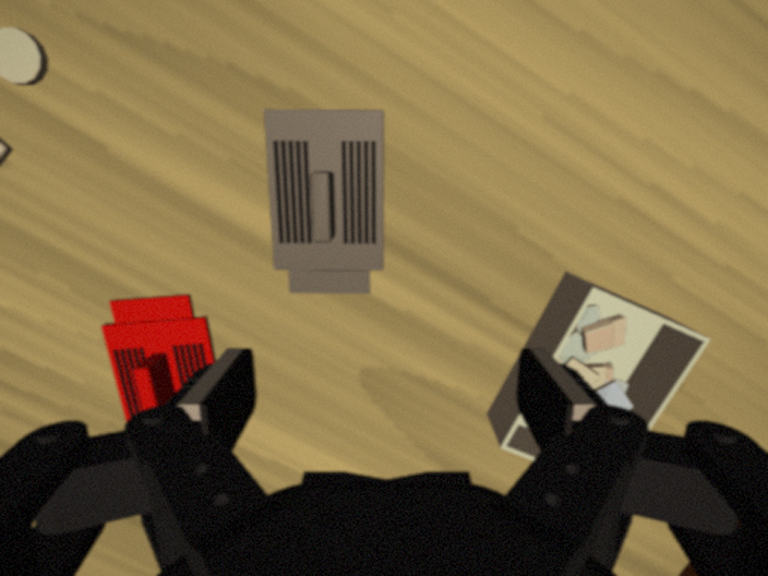

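```bash
python3 - <<'E'
import pickle
from h import *
c={t:cam(d['wrist'],d['state']) for t in ('cov1','cov2') for d in [pickle.load(open(f"f_{t}.pkl","rb"))]}
P={'rL':[(396,107),(264,110)],'rR':[(516,107),(384,110)],'tL':[(408,290),(290,292)],'tR':[(490,290),(370,292)],'pL':[(395,266),(274,270)],'pR':[(506,266),(384,269)],
'fbL':[(447,169),(311,172)],'fbR':[(466,169),(331,172)],'ffR':[(466,237),(331,241)]}
X={}
for n,p in P.items():
    X[n],e=tri([ray(c[t],np.array(q)/1.5-.17) for t,q in zip(c,p)]); print(n,X[n].round(1),np.round(e,1))
def ang(v): return np.degrees(np.arctan2(v[1],v[0])).round(2)
print(ang(X['rL']-X['rR'])-90,ang(X['rL']-X['pL']),ang(X['rR']-X['pR']))
r=(X['rL']+X['rR'])/2;t=(X['tL']+X['tR'])/2;print(r,t,np.linalg.norm(r[:2]-t[:2]),ang(r-t))
E
```

```text
rL [ 575.8 -151.4    6.1] [0. 0.]
rR [ 617.3 -220.     5.9] [0.2 0.2]
tL [ 471.3 -225.7    2.4] [0.3 0.3]
tR [ 503.8 -276.6    7.5] [0.4 0.4]
pL [ 482.2 -207.6    6.3] [0.5 0.5]
pR [ 524.5 -276.1    8.4] [0.1 0.1]
fbL [ 558.6 -200.2   25. ] [0.1 0.1]
fbR [ 565.2 -211.1   22.8] [0.1 0.1]
ffR [ 528.  -233.5   33.8] [0.2 0.2]
31.14 30.96 31.17
[ 596.53167718 -185.72566147    5.99733313] [ 487.54549308 -251.13620147    4.94133953] 127.1083280769148 30.97
```

Cover found: origin about (549.7, -213.8), yaw 31.1°, flat, heights consistent. Hatch centre about (544.3, 170.5), yaw 15°, ledges 81–84 mm high.

The tool can't tilt, so I'll grip the fin near its front end. Then the cover can be swivelled in the fingers by resting its back edge on the catch.

```bash
python3 - <<'E'
from h import *
from station import env
s=env.get_state();print(rel(s,[523.2,-229.8,12],31.1))
E
```

```text
(array([ 16.9, -41. , 138.4]), np.float64(31.24406069524122), np.float64(0.14406069524122245))
```

Call:
{"op": "send_rows", "data": {"commands": [1, 12, -30, 20, 0, 1, 17, -41, 60, 0, 1, 17, -41, 95, 0, 1, 17, -41, 115, 0, 1, 17, -41, 128, 0, 1, 17, -41, 137, 0, 1, 17, -41, 137, 0]}}

```text
clock: 5.5
eef_pos: [523.3, -230.6, 13.3]
eef_rot: [-3.025, -0.845, 0.001]
force: [0.1, 1.4, -0.1]
width: 85.4
```

```bash
python3 snap.py pre wrist; python3 - <<'E'
from h import *
from station import env
s=env.get_state();print(rel(s,[523.2,-229.8,12],31.1))
E
```

```text
5.5 [ 523.26696139 -230.56547751   13.33597178] 31.2032010922277 [ 0.13229008  1.4222378  -0.06458868] 85.43458549520828
(array([ 0.3, -1.1,  2. ]), np.float64(31.194645736403235), np.float64(0.09464573640323692))
```

View pics/wrist_pre.png

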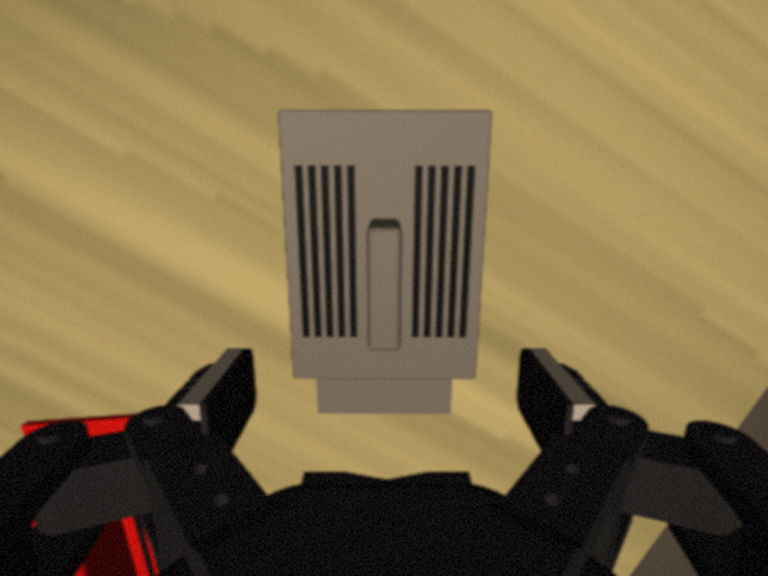

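Fin centred between the open fingers, cover square to the tool. Closing.

Call:
{"op": "send_rows", "data": {"commands": [-1, 0, -0.5, 1, 0, -1, 0, -0.5, 1, 0, -1, 0, -0.5, 1, 0, -1, 0, -0.5, 1, 0, -1, 0, -0.5, 1, 0, -1, 0, -0.5, 1, 0, -1, 0, -0.5, 1, 0, -1, 0, -0.5, 1, 0]}}

```text
clock: 6.35
eef_pos: [523.2, -230.7, 12.6]
eef_rot: [-3.026, -0.844, -0.0]
force: [1.2, 0.2, -0.8]
width: 0.0
```

```bash
python3 snap.py grip wrist
```

```text
6.35 [ 523.16103572 -230.66305009   12.59955284] 31.17224545418876 [ 1.19433167  0.20849519 -0.84949636] 0.02345123209837415
```

View pics/wrist_grip.png

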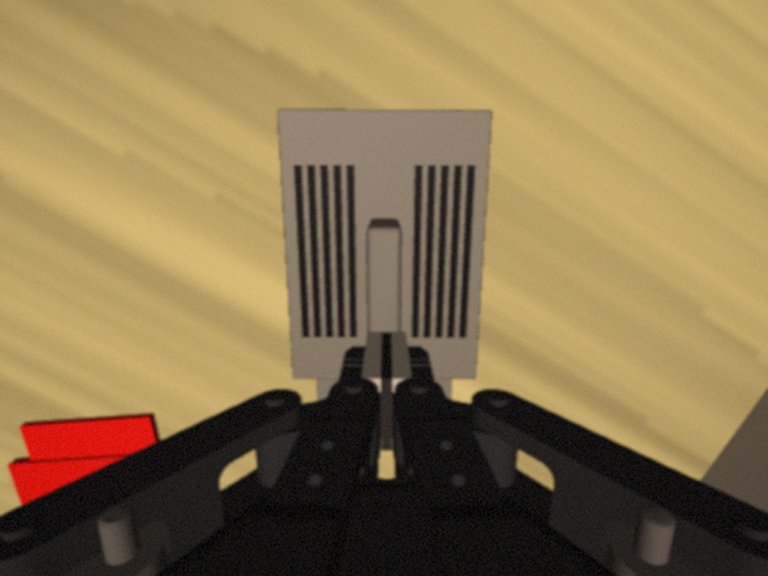

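Width 0: the pads shut without the fin between them, and the cover did not move. I'll check where the pads are relative to the fin.

```bash
python3 - <<'E'
import pickle
from h import *
d=pickle.load(open("f_grip.pkl","rb"));c=cam(d['wrist'],d['state']);s=d['state']
M=R.from_rotvec(s['eef_rot']).as_matrix()
for p in [(11,0,0),(11,0,-19),(11,0,-40),(-11,0,0),(0,0,0)]: print(p,(proj(c,M@np.array(p)+s['eef_pos'])*1.5).round(0))
u=np.array([.8563,.5165,0]);o=np.array([549.7,-213.8,0])
for x,z in((15,34),(-30,34),(15,6),(-30,6),(55,6),(-73,4),(-55,6)): print('cov',x,z,(proj(c,o+u*x+[0,0,z])*1.5).round(0))
im=d['wrist']['color'][190:290,200:315]; cv2.imwrite('pics/zg.png',cv2.resize(cv2.convertScaleAbs(im,alpha=2,beta=20),None,fx=5,fy=5,interpolation=2))
E
```

```text
(11, 0, 0) [386. 308.]
(11, 0, -19) [386. 324.]
(11, 0, -40) [386. 347.]
(-11, 0, 0) [386. 358.]
(0, 0, 0) [386. 333.]
cov 15 34 [384. 227.]
cov -30 34 [384. 351.]
cov 15 6 [384. 217.]
cov -30 6 [384. 324.]
cov 55 6 [384. 110.]
cov -73 4 [384. 412.]
cov -55 6 [384. 378.]
```

View pics/zg.png

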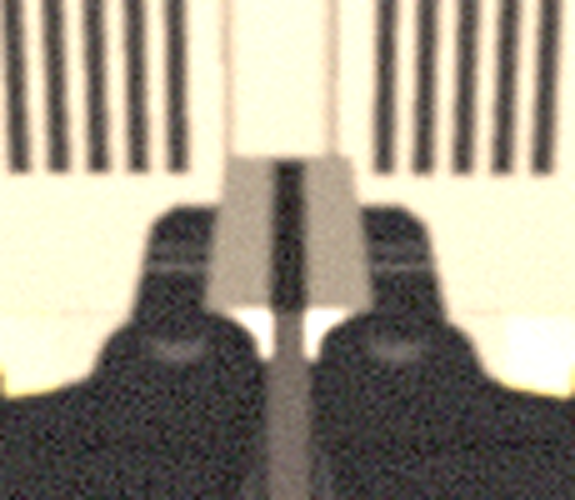

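```bash
python3 snap.py g2 side; python3 - <<'E'
import pickle
from h import *
d=pickle.load(open("f_g2.pkl","rb"));c=cam(d['side']);s=d['state']
M=R.from_rotvec(s['eef_rot']).as_matrix()
x0,y0=240,180
im=cv2.resize(cv2.convertScaleAbs(d['side']['color'][y0:y0+110,x0:x0+110],alpha=1.6,beta=10),None,fx=5,fy=5,interpolation=2)
for p in [(0,0,0),(11,0,0),(-11,0,0),(0,0,-26),(0,0,-73)]:
    q=(proj(c,M@np.array(p)+s['eef_pos'])-[x0,y0])*5; print(p,q.round()); cv2.circle(im,tuple(int(v) for v in q),3,(0,0,255),1)
u=np.array([.8563,.5165,0]);o=np.array([549.7,-213.8,0])
for x,z in((15,34),(-30,34),(55,6),(-73,4)): q=(proj(c,o+u*x+[0,0,z])-[x0,y0])*5; cv2.circle(im,tuple(int(v) for v in q),3,(0,255,0),1)
cv2.imwrite('pics/zg2.png',im)
E
```

```text
6.4 [ 523.12190784 -230.65249809   12.61152257] 31.17380295037908 [-0.54705127  0.19452487  0.08813484] 0.05976628016954502
(0, 0, 0) [225. 390.]
(11, 0, 0) [233. 377.]
(-11, 0, 0) [216. 403.]
(0, 0, -26) [226. 364.]
(0, 0, -73) [228. 314.]
```

View pics/zg2.png

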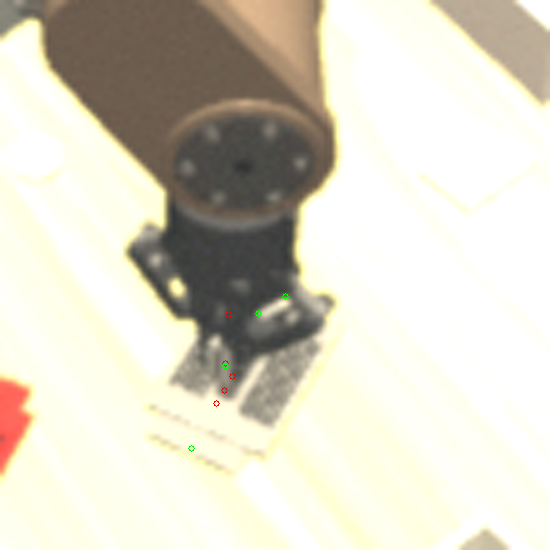

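Two readings of the picture are possible: the pads are short of the fin in x, or they end about 25 mm above the reported TCP. A light touch on the fin top will settle it.

Call:
{"op": "send_rows", "data": {"commands": [-1, 0, 0, -30, 0, -1, 24, 0, -30, 0, -1, 24, 0, -27, 0, -1, 24, 0, -24, 0, -1, 24, 0, -21, 0, -1, 24, 0, -20, 0]}}

```text
clock: 7.05
eef_pos: [542.9, -218.3, 31.8]
eef_rot: [-3.025, -0.843, 0.002]
force: [0.1, -0.3, -0.3]
width: -0.1
```

Call:
{"op": "send_rows", "data": {"commands": [-1, 0, 0, 3, 0, -1, 0, 0, 6, 0, -1, 0, 0, 8, 0, -1, 0, 0, 8, 0]}}

```text
clock: 7.45
eef_pos: [543.5, -218.2, 24.3]
eef_rot: [-3.026, -0.844, 0.0]
force: [0.6, -0.8, -0.9]
width: -0.2
```

Call:
{"op": "send_rows", "data": {"commands": [-1, 0, 0, 3, 0, -1, 0, 0, 6, 0, -1, 0, 0, 8, 0, -1, 0, 0, 10, 0]}}

```text
clock: 7.85
eef_pos: [543.7, -218.2, 14.4]
eef_rot: [-3.026, -0.844, 0.0]
force: [0.2, 0.2, 0.4]
width: 0.3
```

Call:
{"op": "send_rows", "data": {"commands": [-1, 0, 0, 1.5, 0, -1, 0, 0, 3, 0]}}

```text
clock: 8.05
eef_pos: [543.7, -218.2, 11.5]
eef_rot: [-3.026, -0.844, -0.0]
force: [-0.6, 0.5, 0.2]
width: 0.2
```

Call:
{"op": "send_rows", "data": {"commands": [-1, 0, 0, 1.5, 0, -1, 0, 0, 3, 0]}}

```text
clock: 8.25
eef_pos: [543.9, -218.3, 11.0]
eef_rot: [3.025, 0.844, 0.001]
force: [-12.1, 4.8, 46.4]
width: -0.1
```

```bash
python3 snap.py t wrist
```

```text
8.25 [ 543.85834154 -218.33578761   10.95925898] 31.181646026710638 [-12.07734827   4.84713196  46.40886388] -0.12984956918935917
```

View pics/wrist_t.png

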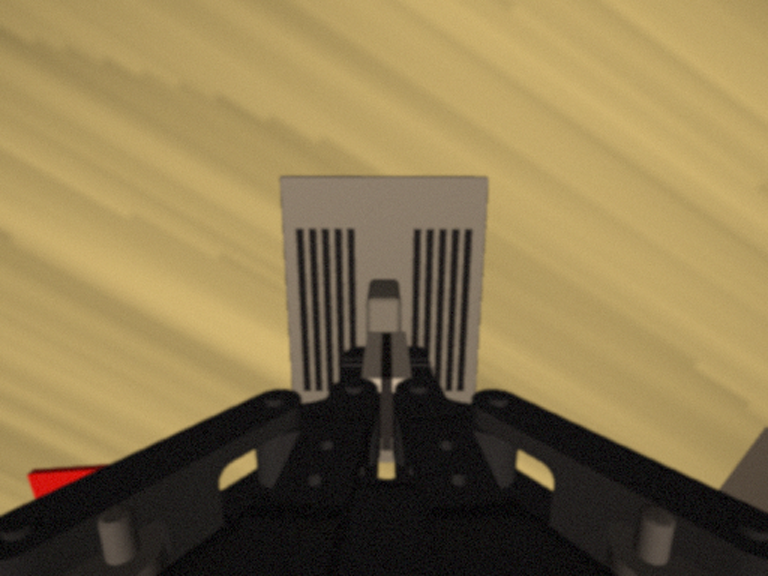

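That touch spiked to 46 N: contact came at TCP z≈11, so the fingertips end 23 mm above the reported TCP. The arm is also very stiff (about 18 N/mm), so I'll use sub-millimetre steps in contact from here. Lifting off now and re-grasping.

Call:
{"op": "send_rows", "data": {"commands": [-1, 0, 0, -10, 0, 1, 0, 0, -35, 0, 1, -12, 0, -40, 0, 1, -24, 0, -30, 0, 1, -24, 0, -20, 0, 1, -24, 0, -10, 0, 1, -24, 0, 0, 0, 1, -24, 0, 10, 0]}}

```text
clock: 9.1
eef_pos: [523.2, -230.4, -2.7]
eef_rot: [-3.025, -0.844, 0.001]
force: [-0.7, 0.0, -0.3]
width: 85.8
```

```bash
python3 snap.py pre2 wrist; python3 - <<'E'
from h import *
from station import env
s=env.get_state();print(rel(s,[523.2,-229.8,-11],31.1))
E
```

```text
9.1 [ 523.1812618  -230.36794879   -2.68245883] 31.19192719206773 [-0.73495621  0.0098135  -0.3322037 ] 85.80499467961205
(array([0.6, 0.1, 7. ]), np.float64(31.190869965874096), np.float64(0.09086996587410567))
```

View pics/wrist_pre2.png

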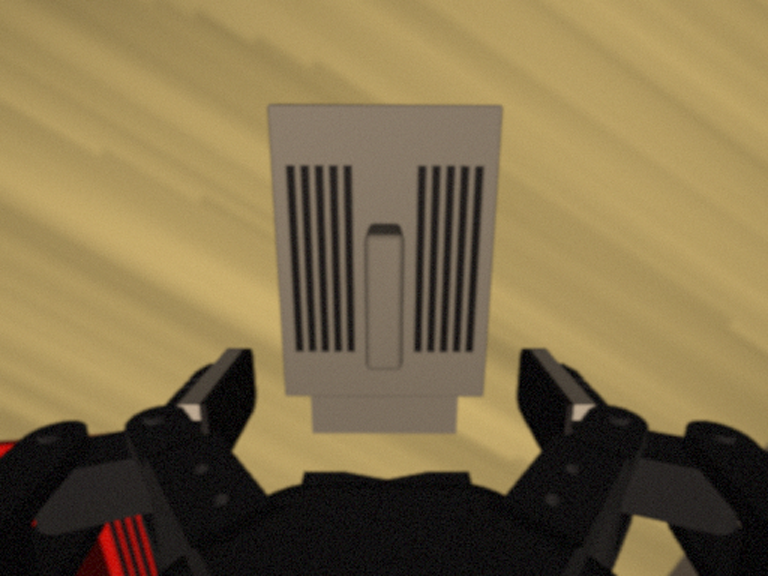

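Call:
{"op": "send_rows", "data": {"commands": [1, 0, 0, 4, 0, 1, 0, 0, 7, 0, -1, 0, 0, 7, 0, -1, 0, 0, 7, 0, -1, 0, 0, 7, 0, -1, 0, 0, 7, 0, -1, 0, 0, 7, 0, -1, 0, 0, 7, 0]}}

```text
clock: 9.95
eef_pos: [523.2, -230.7, -8.0]
eef_rot: [3.026, 0.844, 0.001]
force: [-1.3, -0.3, 4.2]
width: 10.5
```

Call:
{"op": "send_rows", "data": {"commands": [-1, 0, 0, 0, 0, -1, 0, 0, 0, 0]}}

```text
clock: 10.15
eef_pos: [523.2, -230.7, -8.0]
eef_rot: [3.026, 0.844, 0.001]
force: [-1.5, 0.1, 5.3]
width: 10.5
```

Gripped at width 10.5. Lifting.

Call:
{"op": "send_rows", "data": {"commands": [-1, 0, 0, -5, 0, -1, 0, 0, -15, 0, -1, 0, 0, -35, 0, -1, 0, 0, -65, 0, -1, 0, 0, -95, 0, -1, 0, 0, -125, 0, -1, 0, 0, -130, 0, -1, 0, 0, -130, 0]}}

```text
clock: 10.95
eef_pos: [523.3, -230.7, 122.6]
eef_rot: [3.025, 0.844, 0.002]
force: [0.4, 0.1, -2.9]
width: 10.4
```

```bash
python3 snap.py lift wrist,side; python3 - <<'E'
from h import *
from station import env
s=env.get_state();print(rel(s,[540,170,130],15))
E
```

```text
10.95 [ 523.28716249 -230.70262817  122.56789648] 31.179366652898203 [ 0.39690089  0.08505621 -2.88117442] 10.361338165323128
(array([ 222.1, -333.6,   -9. ]), np.float64(31.17279895888677), np.float64(16.172798958886773))
```

View pics/wrist_lift.png

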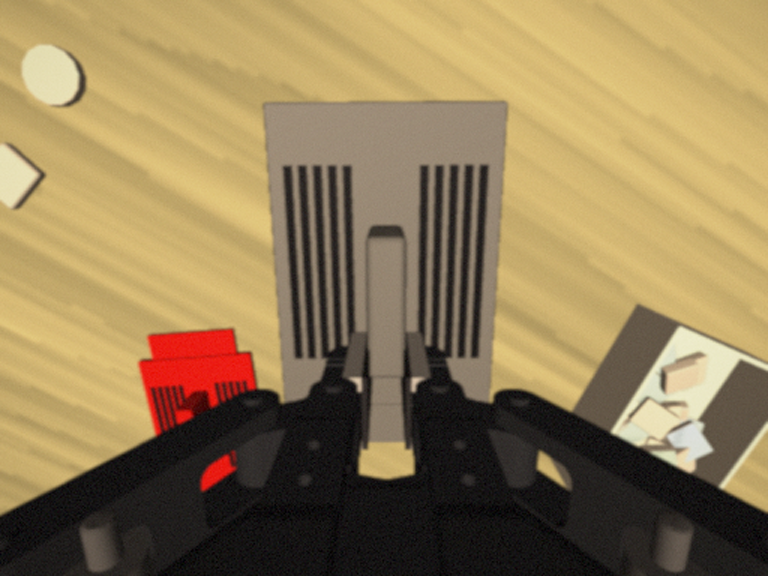

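View pics/side_lift.png

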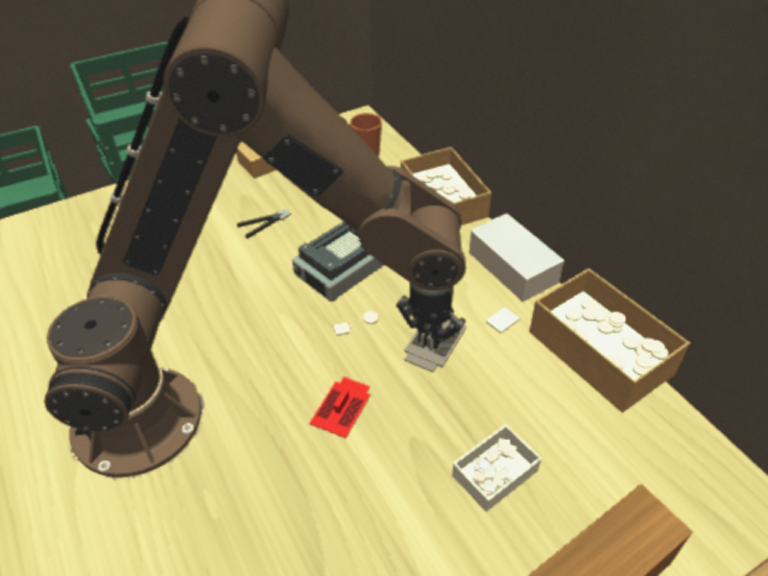

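Cover lifted level and square, fin between the pads; red cover and bystanders undisturbed. Carrying it above the hatch.

```bash
python3 - <<'E'
from h import *
from station import env
s=env.get_state();print(rel(s,[531.3,167,125],15))
E
```

```text
(array([ 213.1, -335.5,   -4. ]), np.float64(31.17279895888677), np.float64(16.172798958886773))
```

Call:
{"op": "send_rows", "data": {"commands": [-1, 12, -20, -2, 1, -1, 35, -55, -4, 3, -1, 60, -95, -4, 5, -1, 85, -135, -4, 8, -1, 110, -175, -4, 10, -1, 135, -213, -4, 12, -1, 155, -245, -4, 14, -1, 170, -270, -4, 16]}}

```text
clock: 11.85
eef_pos: [527.9, 90.6, 124.2]
eef_rot: [-3.114, -0.414, 0.004]
force: [-0.0, -0.7, -1.8]
width: 10.4
```

```bash
python3 - <<'E'
from h import *
from station import env
s=env.get_state();print(s['width'],rel(s,[531.3,167,125],15))
E
```

```text
10.43557205429091 (array([ 23.2, -72.9,  -0.8]), np.float64(15.161635497198372), np.float64(0.16163549719837533))
```

Call:
{"op": "send_rows", "data": {"commands": [-1, 10, -30, 0, 0, -1, 18, -55, 0, 0, -1, 22, -70, 0, 0, -1, 23, -73, 0, 0, -1, 23, -73, 0, 0]}}

```text
clock: 12.35
eef_pos: [531.6, 164.6, 125.0]
eef_rot: [3.114, 0.416, -0.002]
force: [-0.2, -0.2, -2.5]
width: 10.4
```

```bash
python3 snap.py ov wrist,side; python3 - <<'E'
from h import *
from station import env
s=env.get_state();print(s['width'],rel(s,[531.3,167,125],15))
E
```

```text
12.35 [531.62516037 164.55664502 124.97939305] 15.203844432578832 [-0.19306851 -0.22749848 -2.48480688] 10.355279802913005
10.235288406813808 (array([ 0.3, -3.2,  0.4]), np.float64(15.127232952416303), np.float64(0.12723295241630694))
```

View pics/wrist_ov.png

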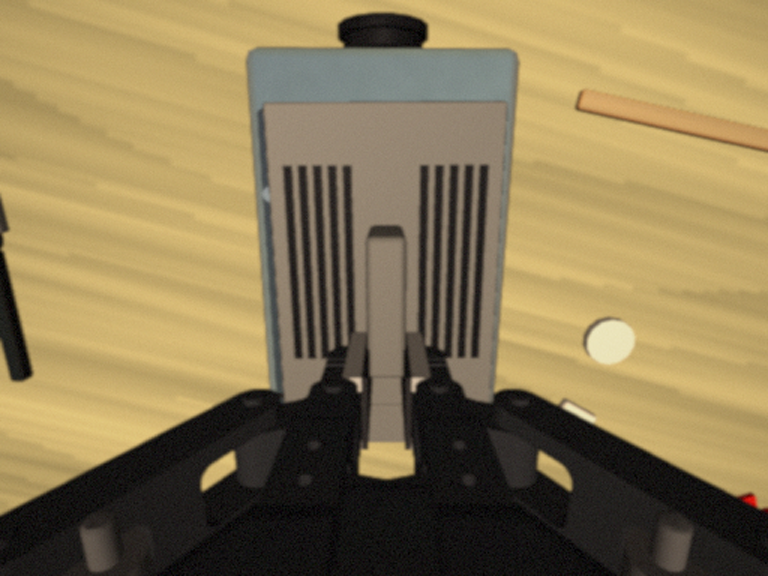

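Call:
{"op": "send_rows", "data": {"commands": [-1, 0, -1.5, 5, 0, -1, 0, -2, 10, 0, -1, 0, -2, 13, 0, -1, 0, -2, 13, 0]}}

```text
clock: 12.85
eef_pos: [531.2, 166.5, 112.0]
eef_rot: [3.114, 0.414, -0.002]
force: [-0.2, -0.1, -2.3]
width: 10.2
```

```bash
python3 - <<'E'
from h import *
from station import env
s=env.get_state();print(s['force'],rel(s,[531.3,167,112],15))
E
```

```text
[-0.16725612 -0.11003211 -2.29942685] (array([ 0.3, -0.5,  0. ]), np.float64(15.15867673938191), np.float64(0.1586767393819173))
```

Call:
{"op": "send_rows", "data": {"commands": [-1, 0, -0.5, 4, 0, -1, 0, -0.5, 8, 0, -1, 0, -0.5, 11, 0, -1, 0, -0.5, 13, 0, -1, 0, -0.5, 14, 0]}}

```text
clock: 13.35
eef_pos: [531.2, 167.2, 98.4]
eef_rot: [-3.114, -0.415, 0.0]
force: [-0.1, -0.5, -1.5]
width: 9.9
```

Call:
{"op": "send_rows", "data": {"commands": [-1, 0, 0, 0.7, 0, -1, 0, 0, 1.4, 0, -1, 0, 0, 2, 0]}}

```text
clock: 13.65
eef_pos: [531.3, 167.3, 96.7]
eef_rot: [-3.114, -0.415, -0.0]
force: [1.0, 0.3, -1.7]
width: 10.2
```

Call:
{"op": "send_rows", "data": {"commands": [-1, 0, 0, 0.7, 0, -1, 0, 0, 1.4, 0]}}

```text
clock: 13.85
eef_pos: [531.3, 167.3, 95.3]
eef_rot: [-3.114, -0.415, -0.0]
force: [-0.1, 0.7, -2.3]
width: 10.6
```

Call:
{"op": "send_rows", "data": {"commands": [-1, 0, 0, 0.7, 0, -1, 0, 0, 1.4, 0]}}

```text
clock: 14.05
eef_pos: [531.3, 167.3, 93.8]
eef_rot: [-3.114, -0.415, -0.0]
force: [-0.2, 0.7, -1.7]
width: 10.5
```

Call:
{"op": "send_rows", "data": {"commands": [-1, 0, 0, 0.6, 0, -1, 0, 0, 1.2, 0]}}

```text
clock: 14.25
eef_pos: [531.3, 167.3, 92.6]
eef_rot: [-3.114, -0.415, -0.0]
force: [-0.3, 1.1, -1.2]
width: 10.2
```

Call:
{"op": "send_rows", "data": {"commands": [-1, 0, 0, 0.6, 0]}}

```text
clock: 14.35
eef_pos: [531.3, 167.2, 92.0]
eef_rot: [-3.114, -0.415, -0.0]
force: [0.4, 0.0, -1.9]
width: 9.9
```

Call:
{"op": "send_rows", "data": {"commands": [-1, 0, 0, 0.6, 0]}}

```text
clock: 14.45
eef_pos: [531.3, 167.2, 91.4]
eef_rot: [-3.114, -0.415, -0.0]
force: [-0.3, -0.2, -1.4]
width: 10.4
```

Call:
{"op": "send_rows", "data": {"commands": [-1, 0, 0, 0.6, 0]}}

```text
clock: 14.55
eef_pos: [531.3, 167.3, 90.8]
eef_rot: [-3.114, -0.415, -0.0]
force: [0.4, 0.4, -2.0]
width: 10.2
```

Call:
{"op": "send_rows", "data": {"commands": [-1, 0, 0, 0.6, 0]}}

```text
clock: 14.65
eef_pos: [531.3, 167.2, 90.2]
eef_rot: [-3.114, -0.415, -0.0]
force: [-0.8, -0.2, -0.8]
width: 10.1
```

Call:
{"op": "send_rows", "data": {"commands": [-1, 0, 0, 0.6, 0]}}

```text
clock: 14.75
eef_pos: [531.2, 167.2, 89.7]
eef_rot: [-3.114, -0.415, 0.0]
force: [-1.9, -0.7, 0.7]
width: 10.5
```

Call:
{"op": "send_rows", "data": {"commands": [-1, 0, 0, 0.6, 0]}}

```text
clock: 14.85
eef_pos: [531.1, 167.2, 89.2]
eef_rot: [-3.114, -0.415, 0.0]
force: [-2.8, -0.1, 2.1]
width: 10.2
```

Contact at TCP z ≈ 90.2, which puts the ledges near z ≈ 80–81. Continuing gently to see whether the cover swivels.

Call:
{"op": "send_rows", "data": {"commands": [-1, 0, 0, 0.5, 0]}}

```text
clock: 14.95
eef_pos: [531.1, 167.2, 88.7]
eef_rot: [-3.114, -0.415, 0.0]
force: [-4.2, -0.3, 4.4]
width: 10.2
```

Call:
{"op": "send_rows", "data": {"commands": [-1, 0, 0, 0.5, 0]}}

```text
clock: 15.05
eef_pos: [531.1, 167.2, 88.3]
eef_rot: [-3.114, -0.415, 0.0]
force: [-4.9, -1.9, 6.1]
width: 10.4
```

```bash
python3 snap.py tilt1 wrist; python3 - <<'E'
from station import env
print(env.get_state()['ft_torque'])
E
```

```text
15.05 [531.12154264 167.22040294  88.26053247] 15.176310419095902 [-4.93824317 -1.92447118  6.05924406] 10.413639185871487
[-0.07978873  0.39488675  0.02703434]
```

View pics/wrist_tilt1.png

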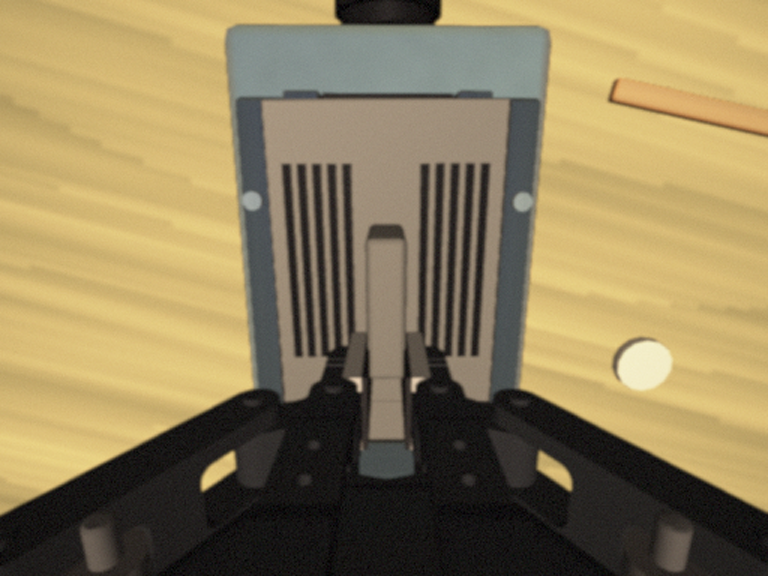

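The picture shows the cover centred over the hatch, rear edge at row 98, lip visible at (387,460), tongue tip at row 440 just behind it. Continue, easing forward to relieve the drag force.

Call:
{"op": "send_rows", "data": {"commands": [-1, -0.4, 0, 0.4, 0]}}

```text
clock: 15.2
eef_pos: [531.0, 167.2, 88.0]
eef_rot: [-3.114, -0.415, -0.001]
force: [-2.4, -0.9, 6.1]
width: 10.4
```

Call:
{"op": "send_rows", "data": {"commands": [-1, -0.4, 0, 0.5, 0]}}

```text
clock: 15.3
eef_pos: [530.9, 167.1, 87.6]
eef_rot: [-3.114, -0.415, -0.002]
force: [-3.4, 0.9, 5.8]
width: 10.4
```

Call:
{"op": "send_rows", "data": {"commands": [-1, -0.3, 0, 0.5, 0]}}

```text
clock: 15.4
eef_pos: [530.8, 167.1, 87.2]
eef_rot: [-3.114, -0.415, -0.003]
force: [-1.9, -0.3, 6.5]
width: 9.9
```

Force levels off near 6 N, so the cover is swivelling in the pads. Continuing.

Call:
{"op": "send_rows", "data": {"commands": [-1, -0.2, 0, 0.5, 0, -1, -0.4, 0, 1, 0, -1, -0.6, 0, 1.5, 0]}}

```text
clock: 15.7
eef_pos: [530.3, 167.0, 85.8]
eef_rot: [-3.114, -0.415, -0.003]
force: [-3.0, -0.6, 5.9]
width: 9.9
```

Call:
{"op": "send_rows", "data": {"commands": [-1, -0.2, 0, 0.6, 0, -1, -0.4, 0, 1.2, 0, -1, -0.6, 0, 1.8, 0]}}

```text
clock: 16.0
eef_pos: [529.8, 166.8, 84.0]
eef_rot: [-3.114, -0.415, -0.004]
force: [-3.4, -0.2, 8.7]
width: 10.0
```

```bash
python3 snap.py tilt2 wrist; python3 - <<'E'
from station import env
print(env.get_state()['ft_torque'])
E
```

```text
16.0 [529.81878569 166.81117501  83.99627426] 15.170142886199375 [-3.38874961 -0.20921211  8.66651642] 10.000376764991694
[ 0.07698762 -0.16924252 -0.00234002]
```

View pics/wrist_tilt2.png

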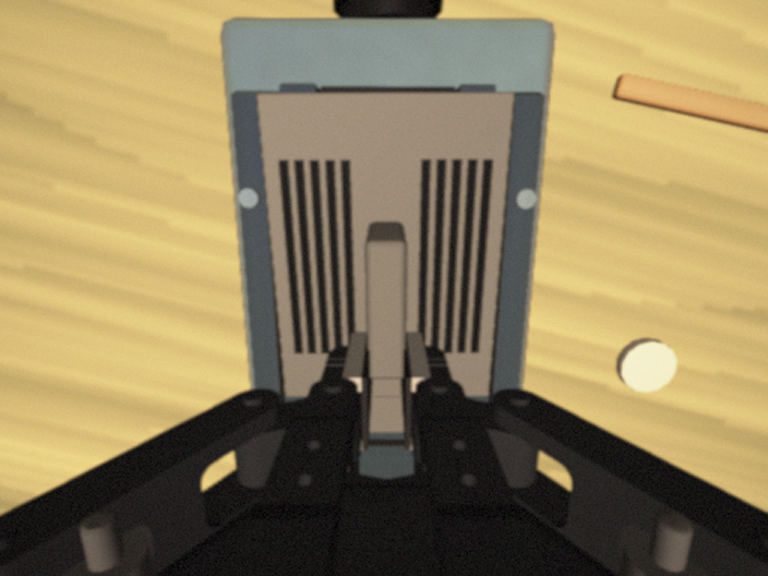

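Call:
{"op": "send_rows", "data": {"commands": [-1, -0.3, 0, 0.4, 0, -1, -0.6, 0, 0.8, 0]}}

```text
clock: 16.25
eef_pos: [529.4, 166.7, 83.2]
eef_rot: [-3.114, -0.415, -0.004]
force: [-1.0, 0.2, 6.2]
width: 10.3
```

Call:
{"op": "send_rows", "data": {"commands": [-1, -0.3, 0, 0.4, 0, -1, -0.6, 0, 0.8, 0]}}

```text
clock: 16.45
eef_pos: [529.3, 166.6, 82.6]
eef_rot: [-3.114, -0.415, -0.006]
force: [0.1, 0.6, 5.8]
width: 10.2
```

```bash
python3 - <<'E'
from station import env
print(env.get_state()['ft_torque'])
E
```

```text
[ 0.04769109 -0.36265824  0.05413336]
```

Call:
{"op": "send_rows", "data": {"commands": [-1, -0.2, 0, 0.5, 0, -1, -0.3, 0, 1, 0, -1, -0.4, 0, 1.4, 0]}}

```text
clock: 16.75
eef_pos: [528.6, 166.5, 81.1]
eef_rot: [-3.114, -0.415, -0.005]
force: [-2.5, 1.3, 5.4]
width: 10.3
```

Call:
{"op": "send_rows", "data": {"commands": [-1, -0.2, 0, 0.5, 0, -1, -0.3, 0, 1, 0, -1, -0.4, 0, 1.4, 0]}}

```text
clock: 17.05
eef_pos: [528.2, 166.3, 79.6]
eef_rot: [-3.114, -0.415, -0.005]
force: [-2.4, 0.9, 6.3]
width: 10.4
```

```bash
python3 snap.py tilt3 wrist,side; python3 - <<'E'
from station import env
print(env.get_state()['ft_torque'])
E
```

```text
17.05 [528.15993499 166.33050737  79.63482558] 15.170532245965047 [-2.4036203   0.94353168  6.28303118] 10.413385555502074
[ 0.05023622 -0.26682415 -0.02537093]
```

View pics/wrist_tilt3.png

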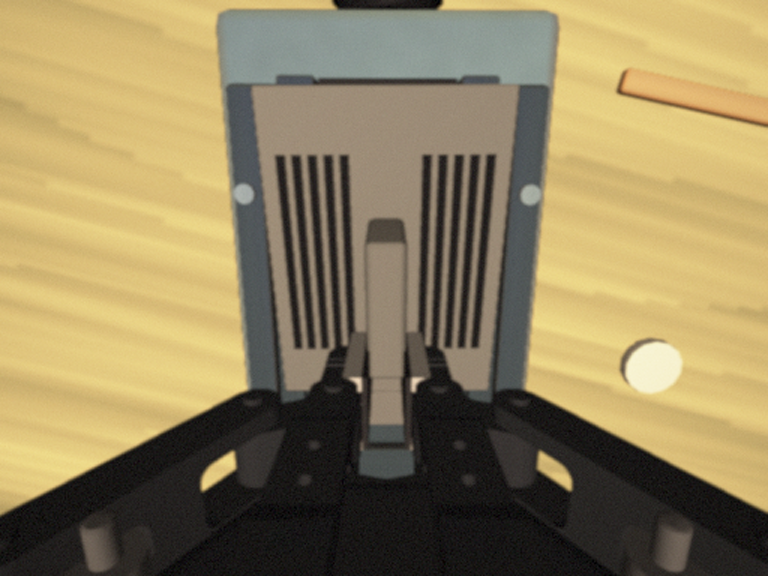

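Tilt now about 9° (rear edge about 13 mm up). The tongue tip is at row 425, with the slot floor visible between it and the lip (row 450). Lower slightly, then slide forward under the lip.

Call:
{"op": "send_rows", "data": {"commands": [-1, -0.3, 0, 0.5, 0, -1, -0.5, 0, 1, 0, -1, -0.7, 0, 1.3, 0]}}

```text
clock: 17.45
eef_pos: [527.6, 166.2, 78.2]
eef_rot: [-3.114, -0.415, -0.005]
force: [0.1, 0.5, 5.3]
width: 10.2
```

Call:
{"op": "send_rows", "data": {"commands": [-1, -1, 0, 0.2, 0, -1, -2, 0, 0.4, 0, -1, -3, 0, 0.6, 0]}}

```text
clock: 17.75
eef_pos: [524.0, 165.2, 77.2]
eef_rot: [-3.114, -0.415, -0.002]
force: [2.1, -0.7, 4.1]
width: 10.3
```

```bash
python3 snap.py tilt4 wrist; python3 - <<'E'
from station import env
print(env.get_state()['ft_torque'])
import cv2
im=cv2.imread('pics/wrist_tilt4.png')[330:490,270:500]; cv2.imwrite('pics/z4.png',cv2.resize(cv2.convertScaleAbs(im,alpha=1.6,beta=10),None,fx=3,fy=3))
E
```

```text
17.75 [524.03832182 165.22238024  77.1960192 ] 15.172541396978943 [ 2.12615263 -0.74345108  4.07201364] 10.26493753818823
[ 0.18177829 -0.87427163  0.00293042]
```

View pics/z4.png

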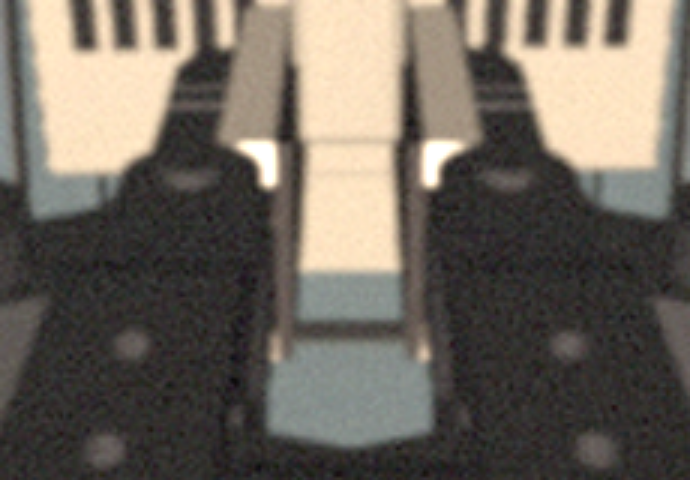

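Call:
{"op": "send_rows", "data": {"commands": [-1, -1.5, 0, 0, 0, -1, -3, 0, 0, 0, -1, -4.5, 0, 0, 0]}}

```text
clock: 18.1
eef_pos: [518.9, 163.9, 77.0]
eef_rot: [-3.114, -0.415, 0.0]
force: [2.4, 0.0, 3.0]
width: 10.4
```

Call:
{"op": "send_rows", "data": {"commands": [-1, -1.2, 0, 0, 0, -1, -2.4, 0, 0, 0, -1, -3.5, 0, 0, 0]}}

```text
clock: 18.4
eef_pos: [515.5, 163.0, 76.9]
eef_rot: [-3.114, -0.415, 0.001]
force: [2.1, 0.7, 1.2]
width: 10.2
```

```bash
python3 snap.py ins1 wrist; python3 - <<'E'
from station import env
print(env.get_state()['ft_torque'])
E
```

```text
18.4 [515.54066421 162.98321552  76.94283819] 15.17870482257966 [2.06181746 0.71926167 1.16130214] 10.24725540185019
[ 0.08032833 -0.50603137  0.00091938]
```

View pics/wrist_ins1.png

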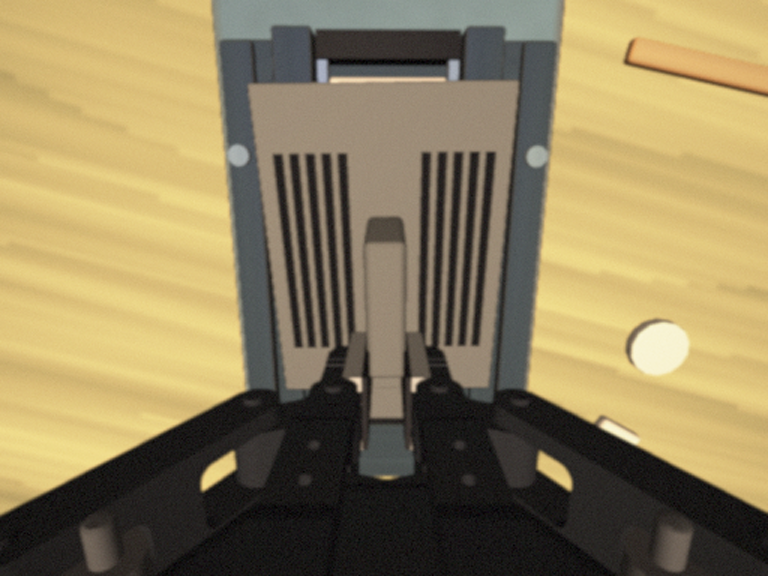

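Tongue is now under the lip (its tip hidden at row ~418), roller visible at row 80 behind the rear edge. About 6 mm to the wall, feeling for it.

Call:
{"op": "send_rows", "data": {"commands": [-1, -1, 0, 0, 0, -1, -2, 0, 0, 0, -1, -2.8, 0, 0, 0]}}

```text
clock: 18.75
eef_pos: [512.9, 162.3, 77.0]
eef_rot: [-3.114, -0.415, 0.001]
force: [1.7, -0.1, 1.1]
width: 10.2
```

Call:
{"op": "send_rows", "data": {"commands": [-1, -0.7, 0, 0, 0, -1, -1.4, 0, 0, 0]}}

```text
clock: 18.95
eef_pos: [511.1, 161.8, 76.8]
eef_rot: [-3.114, -0.415, 0.002]
force: [-0.9, -0.6, -1.2]
width: 10.4
```

Call:
{"op": "send_rows", "data": {"commands": [-1, -0.6, 0, 0, 0]}}

```text
clock: 19.05
eef_pos: [510.6, 161.7, 76.7]
eef_rot: [-3.114, -0.415, 0.002]
force: [0.9, -0.8, -0.8]
width: 10.4
```

Call:
{"op": "send_rows", "data": {"commands": [-1, -0.5, 0, 0, 0]}}

```text
clock: 19.15
eef_pos: [510.2, 161.6, 76.8]
eef_rot: [-3.114, -0.415, 0.002]
force: [-0.3, -0.5, -1.1]
width: 10.3
```

Call:
{"op": "send_rows", "data": {"commands": [-1, -0.5, 0, 0, 0]}}

```text
clock: 19.25
eef_pos: [509.9, 161.5, 76.9]
eef_rot: [-3.114, -0.415, 0.001]
force: [0.5, 0.7, -1.8]
width: 10.4
```

Call:
{"op": "send_rows", "data": {"commands": [-1, -0.5, 0, 0, 0]}}

```text
clock: 19.35
eef_pos: [509.5, 161.4, 76.9]
eef_rot: [-3.114, -0.415, 0.001]
force: [-0.5, 0.0, -2.8]
width: 10.3
```

Call:
{"op": "send_rows", "data": {"commands": [-1, -0.5, 0, 0, 0]}}

```text
clock: 19.45
eef_pos: [509.2, 161.2, 77.0]
eef_rot: [-3.114, -0.415, 0.0]
force: [0.3, -0.8, -1.9]
width: 10.4
```

Call:
{"op": "send_rows", "data": {"commands": [-1, -0.5, 0, 0, 0]}}

```text
clock: 19.55
eef_pos: [509.0, 161.2, 77.1]
eef_rot: [-3.114, -0.415, -0.001]
force: [1.8, -0.3, -2.0]
width: 10.1
```

Call:
{"op": "send_rows", "data": {"commands": [-1, -0.5, 0, 0, 0]}}

```text
clock: 19.65
eef_pos: [508.8, 161.1, 77.2]
eef_rot: [-3.114, -0.415, -0.002]
force: [3.4, 0.2, -1.0]
width: 10.5
```

Call:
{"op": "send_rows", "data": {"commands": [-1, -0.5, 0, 0, 0]}}

```text
clock: 19.75
eef_pos: [508.7, 161.0, 77.4]
eef_rot: [-3.114, -0.415, -0.004]
force: [4.9, 0.4, -1.1]
width: 10.0
```

Call:
{"op": "send_rows", "data": {"commands": [-1, -0.5, 0, 0, 0]}}

```text
clock: 19.85
eef_pos: [508.6, 160.9, 77.5]
eef_rot: [-3.114, -0.414, -0.005]
force: [6.9, -0.3, -1.5]
width: 10.1
```

```bash
python3 snap.py ins2 wrist,side; python3 - <<'E'
from station import env
print(env.get_state()['ft_torque'])
E
```

```text
19.85 [508.59918698 160.86272463  77.50161989] 15.161969227578869 [ 6.87643887 -0.29631865 -1.52210989] 10.066951340211139
[-0.00165372 -1.04522826 -0.06808901]
```

View pics/wrist_ins2.png

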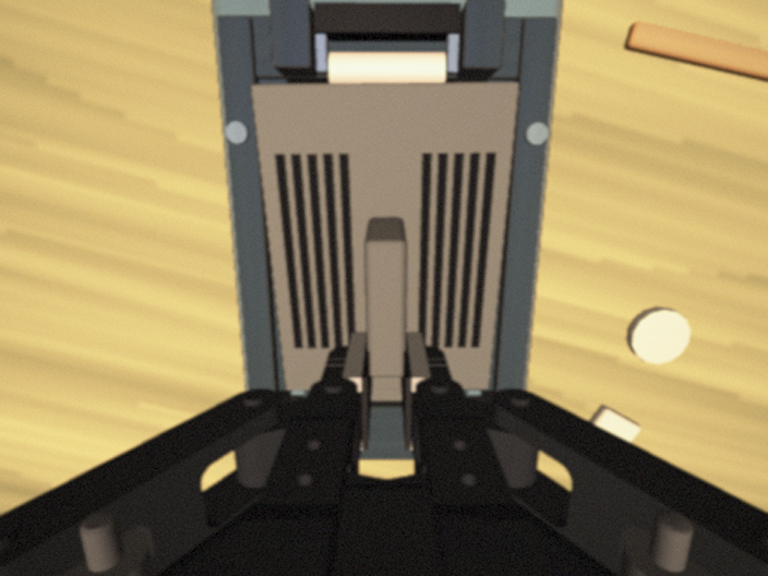

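Wall felt at 7 N: the arm stops advancing, tongue fully in, rear edge (row 83) just ahead of the roller (rows 50–83). Ease off, release, and see how it rests.

Call:
{"op": "send_rows", "data": {"commands": [-1, 0.8, 0, 0, 0, -0.2, 0.8, 0, 0, 0, 0.5, 0.8, 0, 0, 0, 1, 0.8, 0, 0, 0, 1, 0.8, 0, 0, 0, 1, 0.8, 0, 0, 0]}}

```text
clock: 20.55
eef_pos: [507.9, 161.0, 77.0]
eef_rot: [-3.114, -0.415, 0.0]
force: [0.4, 0.2, 0.1]
width: 81.4
```

```bash
python3 snap.py rel wrist,side
```

```text
20.55 [507.94748088 160.96255749  77.04034653] 15.175803507569743 [0.43122223 0.18057134 0.10260212] 81.42383836208245
```

View pics/wrist_rel.png

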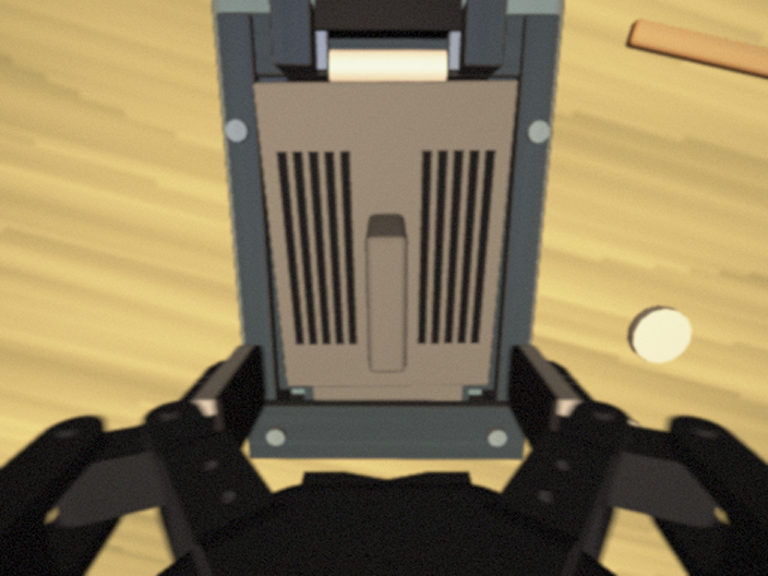

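Released: tongue under the lip, rear edge resting against the roller at row ~82, cover square between the rims. Raise, move behind the fin, close fingers.

Call:
{"op": "send_rows", "data": {"commands": [1, 0, 0, -15, 0, 1, 0, 0, -40, 0, 1, 0, 0, -55, 0, -1, 20, 0, -55, 0, -1, 55, 0, -55, 0, -1, 73, 0, -55, 0, -1, 73, 0, -55, 0, -1, 73, 0, -55, 0]}}

```text
clock: 21.45
eef_pos: [577.8, 179.9, 131.6]
eef_rot: [-3.114, -0.415, 0.002]
force: [-0.3, 0.3, 0.7]
width: 11.9
```

```bash
python3 snap.py abv wrist; python3 - <<'E'
from h import *
from station import env
s=env.get_state();print(rel(s,[579.1,179.8,95],15))
E
```

```text
21.45 [577.82879844 179.93745016 131.60159609] 15.176104474460326 [-0.34585318  0.30285638  0.69369471] 11.890744356323337
(array([ 1.5,  0.5, 36.7]), np.float64(15.181005709151187), np.float64(0.18100570915117942))
```

View pics/wrist_abv.png

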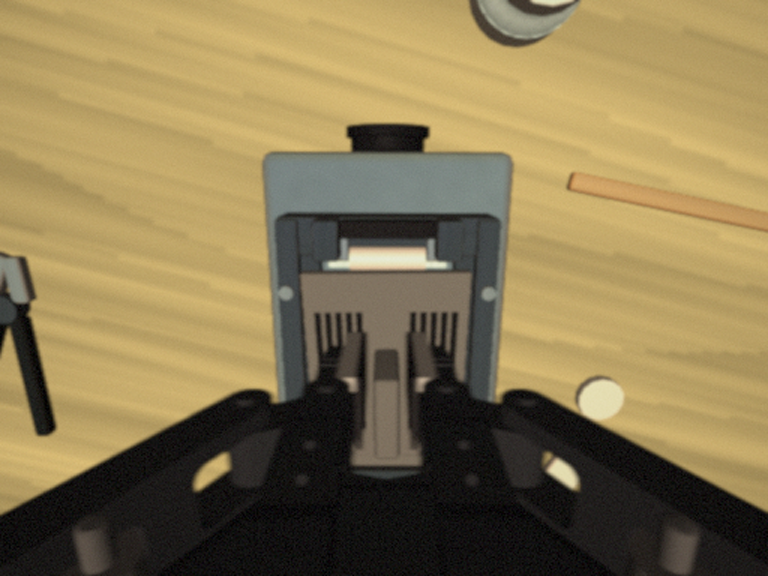

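```bash
python3 - <<'E'
import pickle
from h import *
d=pickle.load(open("f_abv.pkl","rb"));c=cam(d['wrist'],d['state'])
u=np.array([np.cos(np.radians(15)),np.sin(np.radians(15))]);
def H(X): v=X[:2]-[544.3,170.5]; return np.array([v@u, v@[-u[1],u[0]]]).round(1)
for z in (86,90,95,100,105):
    A=onplane(c,np.array((301,273))/1.5,z);B=onplane(c,np.array((473,272))/1.5,z);print(z,H(A),H(B),np.linalg.norm(A-B).round(1))
for n,p,z in(('rol fr',(387,270),91),('rol top',(387,258),97)): print(n,H(onplane(c,np.array(p)/1.5,z)))
im=d['wrist']['color'][130:260,170:340]; cv2.imwrite('pics/za.png',cv2.resize(cv2.convertScaleAbs(im,alpha=1.6,beta=10),None,fx=4,fy=4,interpolation=2))
E
```

```text
86 [48.9 43.3] [ 49.6 -43. ] 86.3
90 [49.8 42.5] [ 50.6 -42.1] 84.7
95 [51.1 41.5] [ 51.8 -41.1] 82.6
100 [52.3 40.5] [ 53.  -40.1] 80.6
105 [53.5 39.5] [ 54.2 -39. ] 78.6
rol fr [51.7  0.2]
rol top [59.   0.2]
```

View pics/za.png

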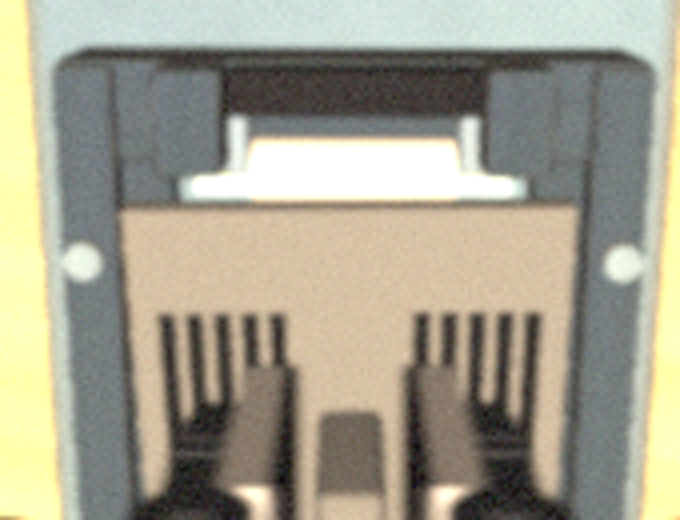

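Rear top edge at z≈101 and x≈+52 in the hatch frame: tilt ≈8°, resting on the roller as it should. Now press down behind the fin.

Call:
{"op": "send_rows", "data": {"commands": [-1, 3, 0.5, 10, 0, -1, 3, 0.5, 25, 0, -1, 3, 0.5, 38, 0, -1, 3, 0.5, 46, 0, -1, 3, 0.5, 50, 0, -1, 3, 0.5, 51, 0]}}

```text
clock: 22.1
eef_pos: [581.4, 180.3, 80.6]
eef_rot: [-3.114, -0.415, 0.001]
force: [-0.3, -1.1, -0.2]
width: -0.2
```

Call:
{"op": "send_rows", "data": {"commands": [-1, 0, 0, 0.7, 0, -1, 0, 0, 1.4, 0]}}

```text
clock: 22.3
eef_pos: [581.8, 180.4, 80.1]
eef_rot: [-3.114, -0.415, -0.001]
force: [-1.1, 0.5, 0.1]
width: -0.2
```

Call:
{"op": "send_rows", "data": {"commands": [-1, 0, 0, 0.6, 0, -1, 0, 0, 1.2, 0]}}

```text
clock: 22.5
eef_pos: [581.7, 180.4, 78.7]
eef_rot: [-3.114, -0.415, -0.001]
force: [0.8, -0.4, 0.4]
width: 0.2
```

Call:
{"op": "send_rows", "data": {"commands": [-1, 0, 0, 0.6, 0]}}

```text
clock: 22.6
eef_pos: [581.7, 180.4, 78.0]
eef_rot: [-3.114, -0.415, -0.001]
force: [0.6, 1.1, -0.8]
width: 0.1
```

Call:
{"op": "send_rows", "data": {"commands": [-1, -1, 0, 0.6, 0, -1, -1, 0, 1.2, 0]}}

```text
clock: 22.8
eef_pos: [580.7, 180.1, 76.8]
eef_rot: [-3.114, -0.415, -0.001]
force: [-0.7, 0.1, 3.8]
width: 0.0
```

Call:
{"op": "send_rows", "data": {"commands": [-1, 0, 0, 0.5, 0]}}

```text
clock: 22.9
eef_pos: [580.7, 180.1, 76.4]
eef_rot: [-3.114, -0.415, -0.001]
force: [-0.9, -0.1, 3.2]
width: -0.1
```

Call:
{"op": "send_rows", "data": {"commands": [-1, 0, 0, 0.5, 0]}}

```text
clock: 23.0
eef_pos: [580.7, 180.1, 75.9]
eef_rot: [-3.114, -0.415, -0.001]
force: [-0.4, 0.4, 3.4]
width: 0.2
```

Call:
{"op": "send_rows", "data": {"commands": [-1, 0, 0, 0.5, 0]}}

```text
clock: 23.1
eef_pos: [580.8, 180.1, 75.3]
eef_rot: [-3.114, -0.415, -0.001]
force: [1.1, -0.5, 2.9]
width: -0.3
```

Contact at about 77; the cover yields with ~3 N. Continuing.

Call:
{"op": "send_rows", "data": {"commands": [-1, 0, 0, 0.6, 0, -1, 0, 0, 1.2, 0]}}

```text
clock: 23.3
eef_pos: [580.9, 180.2, 74.0]
eef_rot: [-3.114, -0.415, -0.001]
force: [1.1, 0.0, 2.5]
width: 0.3
```

Call:
{"op": "send_rows", "data": {"commands": [-1, 0, 0, 0.6, 0, -1, 0, 0, 1.2, 0]}}

```text
clock: 23.5
eef_pos: [580.5, 180.1, 72.5]
eef_rot: [-3.114, -0.415, 0.001]
force: [-0.8, 0.0, 0.9]
width: -0.2
```

Call:
{"op": "send_rows", "data": {"commands": [-1, 0, 0, 0.6, 0, -1, 0, 0, 1.2, 0]}}

```text
clock: 23.7
eef_pos: [580.4, 180.1, 71.3]
eef_rot: [-3.114, -0.415, 0.001]
force: [-0.2, -0.3, 0.3]
width: -0.2
```

Call:
{"op": "send_rows", "data": {"commands": [-1, 0, 0, 0.6, 0, -1, 0, 0, 1.2, 0]}}

```text
clock: 23.9
eef_pos: [580.6, 180.1, 70.2]
eef_rot: [-3.114, -0.415, 0.0]
force: [-0.4, -0.7, 0.5]
width: 0.1
```

The force dropped away, so it may have snapped past the roller. Following down to check it is home.

Call:
{"op": "send_rows", "data": {"commands": [-1, 0, 0, 1, 0, -1, 0, 0, 2, 0, -1, 0, 0, 3, 0]}}

```text
clock: 24.2
eef_pos: [580.6, 180.1, 67.3]
eef_rot: [-3.114, -0.415, -0.0]
force: [-0.1, -0.7, -0.5]
width: -0.1
```

Call:
{"op": "send_rows", "data": {"commands": [-1, 0, 0, 0.6, 0, -1, 0, 0, 1.2, 0]}}

```text
clock: 24.4
eef_pos: [580.6, 180.1, 66.1]
eef_rot: [-3.114, -0.415, 0.0]
force: [0.8, -1.1, 0.0]
width: 0.1
```

Call:
{"op": "send_rows", "data": {"commands": [-1, 0, 0, 0.6, 0, -1, 0, 0, 1.2, 0]}}

```text
clock: 24.6
eef_pos: [580.6, 180.1, 64.9]
eef_rot: [-3.114, -0.415, -0.0]
force: [-0.6, -0.4, 0.6]
width: 0.1
```

Call:
{"op": "send_rows", "data": {"commands": [-1, 0, 0, 0.5, 0]}}

```text
clock: 24.7
eef_pos: [580.6, 180.1, 64.4]
eef_rot: [-3.114, -0.415, -0.0]
force: [-0.1, -0.2, -0.3]
width: -0.0
```

Call:
{"op": "send_rows", "data": {"commands": [-1, 0, 0, 0.5, 0]}}

```text
clock: 24.8
eef_pos: [580.6, 180.1, 63.9]
eef_rot: [-3.114, -0.415, -0.0]
force: [-0.8, 0.1, 0.3]
width: -0.3
```

Call:
{"op": "send_rows", "data": {"commands": [-1, 0, 0, 0.4, 0]}}

```text
clock: 24.9
eef_pos: [580.6, 180.1, 63.5]
eef_rot: [-3.114, -0.415, -0.0]
force: [0.1, -0.4, -0.1]
width: 0.2
```

Call:
{"op": "send_rows", "data": {"commands": [-1, 0, 0, 0.4, 0]}}

```text
clock: 25.0
eef_pos: [580.6, 180.1, 63.4]
eef_rot: [-3.114, -0.415, -0.0]
force: [-1.9, -0.5, 6.0]
width: -0.5
```

Call:
{"op": "send_rows", "data": {"commands": [-1, 0, 0, 0.4, 0]}}

```text
clock: 25.1
eef_pos: [580.6, 180.1, 63.3]
eef_rot: [-3.114, -0.415, -0.001]
force: [-2.8, -0.9, 9.8]
width: -0.2
```

Call:
{"op": "send_rows", "data": {"commands": [-1, 0, 0, 0.4, 0]}}

```text
clock: 25.2
eef_pos: [580.7, 180.1, 63.3]
eef_rot: [-3.114, -0.415, -0.001]
force: [-4.6, -1.0, 13.1]
width: 0.0
```

Hard stop at TCP 63.4, i.e. plate top ≈ 86.4, as expected for seated on the ledges. Lifting off to look.

Call:
{"op": "send_rows", "data": {"commands": [-1, 0, 0, -3, 0, -1, 0, 0, -30, 0, -1, 0, 0, -70, 0, -1, 0, 0, -100, 0, -1, -20, 0, -115, 0, -1, -50, 0, -115, 0, -1, -65, 0, -115, 0, -1, -65, 0, -115, 0]}}

```text
clock: 26.0
eef_pos: [516.5, 162.9, 177.8]
eef_rot: [-3.114, -0.415, 0.0]
force: [0.7, 0.2, 0.3]
width: 0.1
```

```bash
python3 snap.py fin1 wrist,side,top; python3 - <<'E'
import cv2
im=cv2.imread('pics/wrist_fin1.png')[60:480,200:600]; cv2.imwrite('pics/zf.png',cv2.resize(cv2.convertScaleAbs(im,alpha=1.5,beta=10),None,fx=1.4,fy=1.4))
E
```

```text
26.0 [516.51953843 162.8545685  177.8184755 ] 15.176961990556066 [0.65336348 0.23259838 0.34815949] 0.10956635100275847
```

View pics/zf.png

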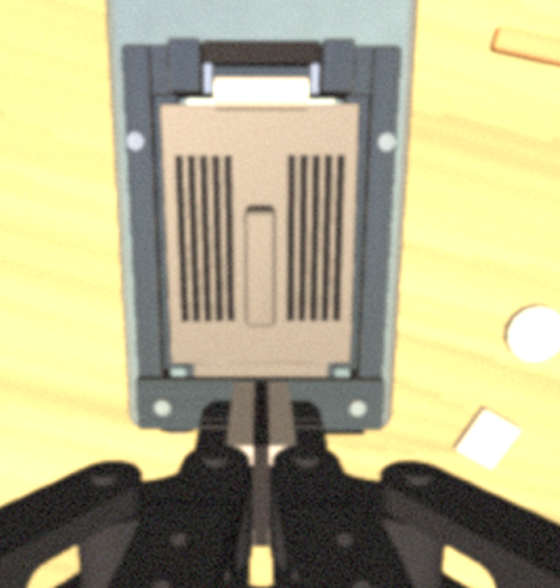

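```bash
python3 - <<'E'
import pickle
from h import *
d=pickle.load(open("f_fin1.pkl","rb"));c=cam(d['wrist'],d['state'])
u=np.array([np.cos(np.radians(15)),np.sin(np.radians(15))]);
def H(X): v=X[:2]-[544.3,170.5]; return np.array([v@u, v@[-u[1],u[0]]]).round(1)
f=lambda p:(np.array(p)/1.4+[200,60])/1.5
for n,l,r in(('rear',(160,106),(358,104)),('front',(170,376),(353,375))):
  for z in(86.4,90,100):
    A=onplane(c,f(l),z);B=onplane(c,f(r),z);print(n,z,H(A),H(B),np.linalg.norm(A-B).round(1))
print('lip',H(onplane(c,f((260,380)),92.5)),'rolF',H(onplane(c,f((260,103)),90)))
im=d['wrist']['color'][85:150,215:320]; cv2.imwrite('pics/zr.png',cv2.resize(cv2.convertScaleAbs(im,alpha=1.3,beta=0),None,fx=7,fy=7,interpolation=2))
x=pickle.load(open("f_fin1.pkl","rb"))['side']['color'][135:215,180:280];cv2.imwrite('pics/zs1.png',cv2.resize(cv2.convertScaleAbs(x,alpha=1.5,beta=10),None,fx=7,fy=7,interpolation=2))
E
```

```text
rear 86.4 [53.6 40.6] [ 54.7 -39. ] 79.6
rear 90 [53.4 40. ] [ 54.4 -38.5] 78.5
rear 100 [52.8 38.5] [ 53.8 -36.9] 75.4
front 86.4 [-62.   40.6] [-61.2 -41.9] 82.5
front 90 [-60.6  40. ] [-59.9 -41.3] 81.4
front 100 [-56.7  38.5] [-56.1 -39.7] 78.2
lip [-61.4  -0. ] rolF [54.7  0.4]
```

View pics/zr.png

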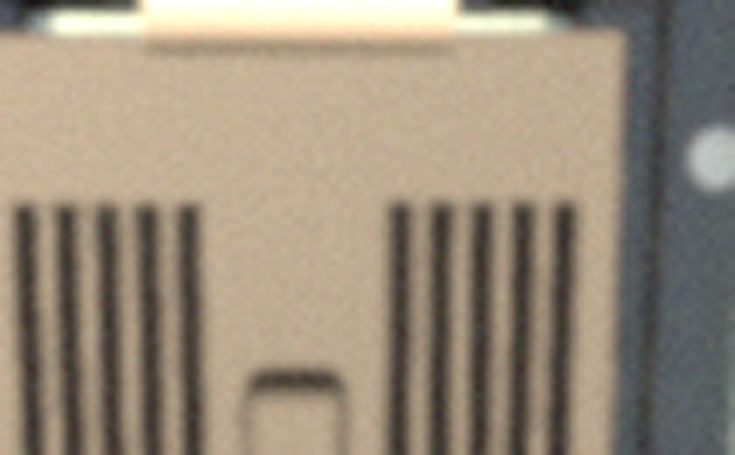

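View pics/zs1.png

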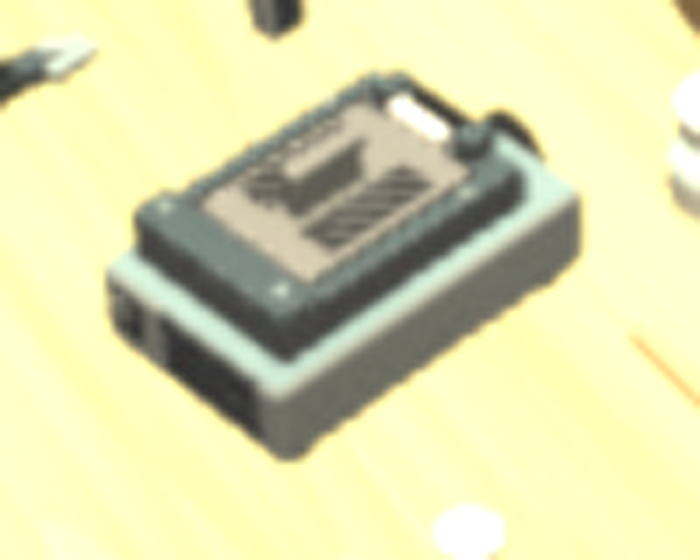

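The roller overlaps the plate's back edge and casts its shadow on it. The rear corners are 79.6 mm apart at z=86.4, which fits the 80 mm plate lying at ledge height. The side view shows it flush with the rims, and the gripper is clear. Handing in.

```bash
python3 - <<'E'
from station import env
s=env.get_state();print(s['clock'],s['force'],s['eef_pos'])
print(env.job_done())
E
```

```text
26.15 [ 0.52151539 -0.00224501  0.02026596] [518.74625426 163.2414796  177.45751069]
the job is handed in; nothing more can be done
None
```

The grey cover is back on the dust box: tongue under the lip, back edge snapped under the roller catch, and the gripper let go. I handed in at about 26 s with the arm clear of everything; the hand-in gives no verdict.

**How it went in:** the tool cannot tilt, so I gripped the fin near its front end and rested the back edge on the catch. That swivelled the cover to about 9–10° in the fingers, at roughly 6–9 N. I slid the tongue forward under the lip until it stopped against the wall at about 7 N, then released. With closed fingers I pressed behind the fin. The readings reached only 3–4 N before it dropped away, below the 5–9 N the text gives for the snap. I then followed it down to a hard stop.

**Last checks:**
- **Height:** the hard stop put the plate top at about z = 86.4 mm, which matches ledges at about 80.4 mm, near the frame's high limit.
- **Catch:** the wrist picture shows the roller lapping over the plate's back edge.
- **Flatness:** the side picture shows the cover flush with the rims. The cover looks turned about 0.7° in the hatch, which I left as it was.
- **Other things:** the red look-alike and the other items looked undisturbed in the pictures where they showed; I did not measure them again at the end.

**What failed or disagreed:**
- **First grasp missed:** the fingertips turned out to end about 23 mm above the reported TCP.
- **Force spike:** the touch I used to find that out went to about 46 N on the fin, with the cover lying on the table. I saw no damage or shift afterwards. It was the fingertips, not the gripper body, that touched, but it was well above the gentle push you asked for.
- **Final press:** this peaked at about 13 N against the hard stop, a little over the 10 N you suggested.

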